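Put a brass pull handle away in the sprung-lid fittings case

TASK

Put the loose brass pull handle away: press the sloping yellow release on the front of the fittings case so that the sprung red lid pops up by itself, with your hand out of the lid's way, then take hold of the lid's front edge, steady it still for a moment, and lay it gently right back until it rests open on its stop by itself. Swing the grey tray round its pin until it is fully home along the case's left wall, then lower the handle into the uncovered well and set it down there without dropping it, leaving all the other things where they are.

Things in the scene. Friction and masses are not known exactly. Their poses are not given: they have to be found in the camera images.
- case: dark fittings case, fixed to the table, closed by a red lid. Outside 170 (x) by 210 (y), walls 72 tall, 6 thick. Origin: centre of its underside; +x to its hinge side (away from the robot), -x to its front with the latch, +y to its left wall, z up. Inside floor at z 10. A divider (top at z 40) at y 38 parts the well (x -79 to 79, y -99 to 36) from the part where the tray parks (y 40 to 99). All sizes here in mm
- well (a point): centre of the well's floor (x 0, y -31, z 10 in the case's frame); axes as the case. The walls round it rise 62 above the floor
- release_pad (a point): centre of the yellow release pad's top face, 22 by 34 (34 along y), 56 above the table, 23 before the lid's front edge; it slopes 30 degrees down to the front. Pressed squarely it frees the lid at about 3 N, is fully down at about 5 N and 5 travel. A hook, 14 wide, stands 14 behind this point up to 83 above the table and tips forward 11 when pressed: come leaning back from the case by 25 to 40 degrees. Axes as the case at rest
- release (a joint): turn of the release, rad: 0 at rest, frees the lid at about 0.13, 0.35 fully pressed; springs back
- lid (a joint): opening angle of the lid, rad: 0 latched, 1.57 upright, 1.75 on its back stop. Once freed, springs at the hinge throw it up in 0.3 s to about 1.2; it bobs for a second or two, then hovers at 0.8 to 1.0. Let go between there and upright it drops back on the springs; past upright it leans on its stop by its own weight (330 g)
- lid_edge (a point): middle of the lid's front edge, at half its thickness. The lid is a plain flat slab 174 by 210, 12 thick, whose edge can be pinched. Axes: x in the slab from this edge to the hinge, y along the edge, z out of its top face. 176 from the hinge axis and 6 above it along z. A lug 16 wide, 5 thick sticks out 4.5 before it
- lid_hinge (a point): middle of the hinge axis, which runs along y at x 88, z 73 in the case's frame. Axes of the lid (x as at lid_edge)
- tray (a joint): swing of the grey tray about its pin, rad: 0 fully home along the left wall (free end to the case's front), positive swung out over the well (counter-clockwise from above). It stays where it is pushed (about 0.03 N m)
- tray_pin (a point): point on the axis of the tray's fixed steel pivot pin, near its top, at x 53, y 70, z 66 in the case's frame; axes as the case
- tray_end (a point): middle of the tray's free end, at the top of its rim, 67 above the table. Tray: 48 wide, 12 deep, underside 55 above the table, reaching 122 from the pin (along its own -x), rounded 24 round the pin. It clears the walls at any swing, the divider by 15 and the floor by 45. The screws in it are fixed
- handle: brass bow pull handle standing on two feet: bar 12 thick, 120 long along its x axis, bar's axis 28 above the soles; round feet of diameter 20 at x 46 and -46. About 200 g. Origin midway between the soles
- tape: roll of tan masking tape lying flat, outer diameter 96, hole 76, 25 tall; origin at the centre of its underside. Bystander. Sizes in mm
- hinge: open brass butt hinge lying flat, 76 (x) by 64 (y), leaves 4 thick; origin at the centre of its underside. Bystander. Sizes in mm
- sample_tin: small closed steel paint sample tin, diameter 68, 66 tall, standing close beside the case's right wall; origin at the centre of its underside. Bystander. Sizes in mm
- sanding_block: cork sanding block lying flat, 44 (x) by 68 (y), 28 tall, in front of the case to the right of the latch; origin at the centre of its underside. Bystander. Sizes in mm
- putty_knife: putty knife lying flat, blue handle to its -x, 80 wide steel blade to its +x, 24 tall, from 97 behind its origin to 131 before it; origin on the table. Bystander. Sizes in mm
- brush: paint brush lying along its x axis, bristles to +x, less than 220 long and 30 tall; origin under its middle. Bystander. Sizes in mm

How it is judged (in metres and radians):
On the way, in this order (a step that is already met when the one before it is completed fails the run):
1. the lid has popped up with nothing of the robot touching it (value of joint lid above 0.45 rad and contact force between the fingers and lid below 0.2 N and contact force between lid and the arm below 0.2 N), for 0.05 s.
2. the half-open lid is gripped by the fingers and held still (value of joint lid above 0.4 rad and contact force between the fingers and lid above 3 N and velocity of joint lid between -0.15 and 0.15 rad/s), for 0.3 s.
3. the lid lies back on its stop, let go (value of joint lid above 1.65 rad and contact force between the fingers and lid below 0.1 N and velocity of joint lid below 0.1 rad/s), for 0.2 s.
4. the tray is home along the left wall (value of joint tray below 0.1 rad and velocity of joint tray above -0.1 rad/s), for 0.2 s.
5. the handle is lowered to the well's floor, still in the fingers (x of handle in the frame of case between -0.05 and 0.05 m and y of handle in the frame of case between -0.099 and 0.036 m and z of handle in the frame of case between 0 and 0.03 m and contact force between the fingers and handle above 0.5 N), for 0.1 s.
At the end, for the whole second after the job is handed in: The lid rests back on its stop (more than 1.65 rad open), the tray is home (within 0.1 rad of the left wall), and the brass handle lies still on the floor of the well (its origin within the well's walls and less than 30 mm above the case's underside), let go (value of joint lid above 1.65 rad and value of joint tray below 0.1 rad and x of handle in the frame of case between -0.05 and 0.05 m and y of handle in the frame of case between -0.099 and 0.036 m and z of handle in the frame of case between 0 and 0.03 m and linear speed of handle below 0.02 m/s); the robot touches nothing.
It fails at once if the lid is flung against its back stop (value of joint lid above 1.6 rad and velocity of joint lid above 1.8 rad/s).
It fails at once if the popping lid strikes the hand or arm (value of joint lid below 1.2 rad and contact force between lid and the arm above 5 N).
It fails at once if another thing on the table is shifted by more than 30 mm (distance of any of tape, hinge, sample_tin, sanding_block, putty_knife, brush from where it was at the start of the episode above 0.03 m).
It also fails if it takes over 72 s, if anything falls off the work surface, if the arm or the gripper's body presses on something with over 40 N, if the wrist force passes 120 N, or if a joint passes its speed limit or range.

ROBOT

A 6-joint arm with a two-finger parallel gripper is mounted at the origin on the work surface. World frame = base frame: x ahead of the robot, y to its left, z up, the work surface at z = 0. Lengths are in mm, angles in rad, forces in N, time in s.
With the tool pointing down it reaches from about 350 to 875 mm from the base axis. Payload 4.2 kg.
Tool frame: the origin (TCP) lies between the finger pads; the fingertips stand 14 mm ahead of it and the grasp point (between the pads) lies 5 mm behind it; z points along the fingers, y is the line along which they close (so a half turn about z gives the same grasp; the last joint's range is limited). The gripper opens to 85 mm and grips with 20 to 120 N. Pads are 22 mm wide; open, the fingers measure 114 mm over their backs; the gripper's body (76 mm by 85 mm) begins 54 mm behind the grasp point. The pads swing forward as they close: fully open they stand 13 mm farther back than shut.
Start: joints at [1.574, 0.385, 0.008, 0, -1.194, -0.259], TCP at [158.105, 604.65, 245.312] pointing down, gripper open.
Joint ranges: [-3.14, 3.14], [-1.21, 2.06], [-1.07, 1.41], [-3.16, 2.05], [-2.99, -0.16], [-3.1, 3.1]. Speed limits (rad/s): [2.79, 2.79, 3.14, 3.14, 3.14, 3.14].

INTERFACE

Orientations are given as a unit quaternion [x, y, z, w].
In Python, from bench import * gives the robot as it stands.
- The arm moves only by the tool carry_out, never from a script. Its argument "motion" is a list of rows, each a list of 7 numbers: the turn, a rotation vector about the tool's x, y, z in rad, then the shift along the tool's x, y, z in mm, then the opening, from -1 (shut) to 1 (fully open), so that 0 is half open. A call has 1 to 5 rows; each row is the pose to reach, as a shift and turn from the pose commanded when the call began, along the tool's axes at that moment; what a row does not reach only later rows make up. A row lasts 1/8 s, in which the tool goes at most 62.5 mm and 10.7 degrees, less where a joint would pass 70% of its speed; a pose out of reach is approached as far as the arm can. A call with a gripper value outside its range is refused whole. The fingers move at their own pace and stop on an object; the grip force is fixed at half the most. Time passes only in rows, so rows that repeat a pose let the fingers close. It gives the time, the measured TCP pose, the force, the opening and the grip force at its end, in the units of the state.
- read_state(): the state, without advancing time (a new reading comes with each control period).
- get_image(name): name is "scene" or "top" or "wrist"; returns a dict with "color" (420x560x3 uint8, blue, green, red), "mtx" (3x3 intrinsics, pixels), "k1" (the pictures are not rectified: a ray, as slopes to the right and down, at radius r is drawn at 1 + k1 r^2 times it, then the intrinsics apply), "position" and "orientation" of the camera in the world. Camera axes: x right, y down, z forward; pixel columns grow to the right and rows downward; lengths in mm; the calibration is good to about 2 mm. A picture is of the moment at which its call begins. There is no depth.
- job_done(): hands the job in; it is judged then, once.
The state is a dict: "clock": time; "joints": joint angles; "joint_vel": joint speeds; "joint_efforts": joint torques, N m; "position": TCP position; "ee_rot": TCP orientation; "contact_force": force on the tool from outside, world axes, zero at the start; "wrist_torque": the same for the moment, N m; "gripper_width": finger opening in mm; "grasp_force": force on a finger pad.
Only numpy, scipy, OpenCV 4.12 (cv2) and the standard library are available. Lean on these libraries where they do the work, as an engineer would, in place of code of your own. Each camera call takes 0.05 s, during which the arm holds its last target. There are 200 camera calls.

## Working session

There is one attempt and no reset: what is moved stays moved. The work goes in short steps, Python scripts to look and compute and a tool call to move; the robot and the scene stay as the last step left them, time stands still between calls to the robot, and variables do not carry over. Pictures are saved under pics/ and viewed, at most 10 in all, crops included, and the job is handed in when it is done.

Besides the shell and the picture viewer there is one more tool, called after "Call:" as a command line: name --pt "numbers of a row" for each row, then --argument value for the rest. carry_out: Moves the arm, as the interface text tells. Its arguments: {"type":"object","properties":{"motion":{"type":"array"}},"required":["motion"]}

```bash
mkdir -p pics; ls; python3 - <<'E'
from bench import *
import cv2
s=read_state();print(s)
for n in ("scene","top"):
    i=get_image(n);cv2.imwrite(f"pics/{n}0.png",i["color"]);print(n,i["mtx"],i["k1"],i["position"],i["orientation"])
E
```

```text
pics
{'clock': 0.0, 'joints': array([ 1.57358604e+00,  3.85545361e-01,  6.64657836e-03, -5.00299744e-04,
       -1.19398474e+00, -2.58607084e-01]), 'joint_vel': array([-1.01434279e-03, -1.72868687e-04, -3.91869632e-04, -8.95237216e-04,
        3.90477302e-05,  4.35459619e-04]), 'joint_efforts': array([ 3.04202758e-04, -3.92290306e+01,  1.88391727e+01,  4.18626890e+00,
       -4.68288417e-03,  3.70310396e-07]), 'position': array([157.98323108, 604.14302462, 244.23622707]), 'ee_rot': array([ 9.91818488e-01, -1.27651650e-01, -9.45120972e-05,  1.06499960e-03]), 'contact_force': array([-0.08797685,  0.35309746,  0.25211538]), 'wrist_torque': array([ 0.01754027,  0.00014253, -0.031113  ]), 'grasp_force': 0.0, 'gripper_width': 85.09589640152664}
scene [[505.99068517   0.         276.55071325]
 [  0.         505.99068517 200.72718432]
 [  0.           0.           1.        ]] -0.03724031771704122 [ 896.79178275  634.38833589 1078.20295971] [ 0.26948474  0.91004851 -0.3042415  -0.08140516]
top [[539.82726611   0.         280.36733989]
 [  0.         539.82726611 206.76199668]
 [  0.           0.           1.        ]] -0.0009461999955612461 [ 456.97967337    7.21277715 1333.57775565] [-0.70538329  0.70839374 -0.01335411  0.02084233]
```

View pics/scene0.png

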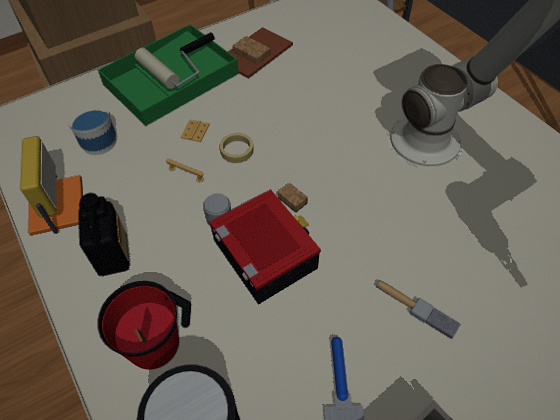

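View pics/top0.png

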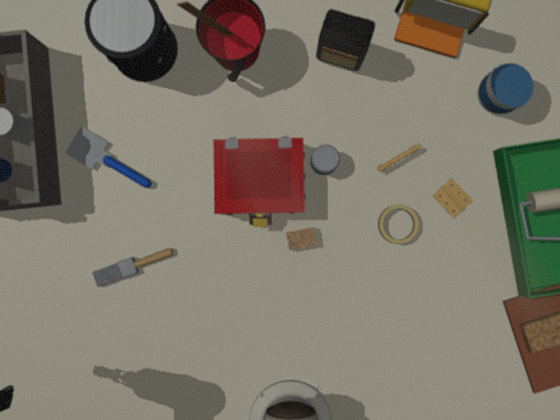

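The scene view shows the case at about (265,245) with the yellow release at (302,221). In the top view the lid is at about (215–305, 138–213), the pad at (260,221), the handle at (400,158) and the tin at (325,159). Next I'll enlarge the top view.

```bash
cat > h.py <<'E'
from bench import *
import cv2, numpy as np
from scipy.spatial.transform import Rotation as R
def ray(i,uv):
    K=i["mtx"]; d=np.array([i["k1"],0,0,0,0.])
    p=cv2.undistortPoints(np.array([[uv]],float),K,d)[0,0]
    return R.from_quat(i["orientation"]).apply([p[0],p[1],1.])
def at(i,uv,z):
    r=ray(i,uv);o=np.array(i["position"]);return o+r*(z-o[2])/r[2]
def px(i,P):
    Rm=R.from_quat(i["orientation"]).as_matrix().T
    t=-Rm@np.array(i["position"])
    return cv2.projectPoints(np.array(P,float).reshape(-1,1,3),cv2.Rodrigues(Rm)[0],t,i["mtx"],np.array([i["k1"],0,0,0,0.]))[0][:,0]
def delta(pos,Rm):
    "shift+rotvec from the present tool pose to (pos,R)"
    s=read_state();r=R.from_quat(s["ee_rot"])
    T=R.from_matrix(Rm)
    return np.round((r.inv()*T).as_rotvec(),3),np.round(r.inv().apply(np.array(pos)-s["position"]),1)
E
python3 - <<'E'
from h import *
i=get_image("top")
c=i["color"][125:245,200:345]
cv2.imwrite("pics/c1.png",cv2.resize(c,None,fx=5,fy=5,interpolation=cv2.INTER_CUBIC))
for n,uv,z in [("lid bl",(215,213),85),("br",(304.5,213),85),("tr",(303,138),85),("tl",(215,139),85),("pad",(260,222),56),("handle a",(380,169),28),("b",(419,147),28),("tin",(325,159),66)]: print(n,at(i,uv,z).round(1))
E
```

```text
lid bl [503.7 171.9  85. ]
br [502.7 -35.5  85. ]
tr [677.5 -33.   85. ]
tl [676.4 172.2  85. ]
pad [483.  69.  56.]
handle a [ 610.8 -221.1   28. ]
b [ 664.  -316.3   28. ]
tin [630.7 -85.2  66. ]
```

View pics/c1.png

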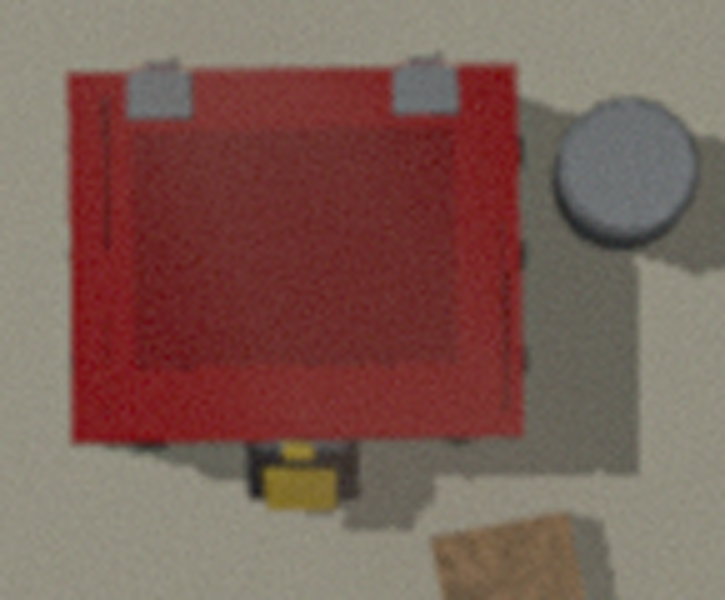

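The enlarged crop shows the lid corners at (69,73), (517,65), (523,437) and (73,442). The yellow pad spans (265–336, 467–509), with the hook just behind it at about (298,450).

```bash
python3 - <<'E'
from h import *
i=get_image("top")
f=lambda u,v,z:at(i,(200+(u+.5)/5-.5,125+(v+.5)/5-.5),z)
TL,TR,BR,BL=[f(*p,85) for p in((69,73),(517,65),(523,437),(73,442))]
print(TL,TR,BR,BL,"pad",f(301,488,56))
a=np.degrees
for A,B in((TR,TL),(BR,BL)): d=B-A;print("yaw from y edge",a(np.arctan2(-d[0],d[1])),np.linalg.norm(d))
for A,B in((BL,TL),(BR,TR)): d=B-A;print("yaw x",a(np.arctan2(d[1],d[0])),np.linalg.norm(d))
print("centre",(TL+TR+BR+BL)/4)
w=get_image("wrist");s=read_state();r=R.from_quat(s["ee_rot"])
print("cam in tool",r.inv().apply(w["position"]-s["position"]),(r.inv()*R.from_quat(w["orientation"])).as_matrix().round(2))
print(r.as_matrix().round(3))
E
```

```text
[675.96047187 175.93298419  85.        ] [678.48637818 -33.04485004  85.        ] [505.06409071 -34.77432135  85.        ] [503.66500439 173.7289441   85.        ] pad [482.48227765  69.4594943   56.        ]
yaw from y edge 0.6924979594804754 208.99309894189216
yaw from y edge 0.3844569919790337 208.50795943583998
yaw x 0.7328997644084702 172.30956418183177
yaw x 0.5713690178497228 173.43091092268864
centre [590.79398629  70.46068922  85.        ]
cam in tool [  74.7647968     0.57785327 -128.64078394] [[-0.   -0.96 -0.29]
 [ 1.   -0.   -0.  ]
 [-0.   -0.29  0.96]]
[[ 0.967 -0.253 -0.   ]
 [-0.253 -0.967 -0.001]
 [ 0.     0.001 -1.   ]]
```

```bash
cat >> h.py <<'E'
YAW=np.radians(0.6); C=np.array([591.8,70.5,0.]); RC=R.from_euler('z',YAW)
def case(p): return C+RC.apply(p)
def tool(z,x):
    "rotation matrix in world from tool z and x given in case axes"
    z=np.array(z,float);z/=np.linalg.norm(z);x=np.array(x,float);x-=z*(x@z);x/=np.linalg.norm(x)
    return RC.as_matrix()@np.c_[x,np.cross(z,x),z]
def press(d,lean=33):
    a=np.radians(lean); z=np.array([np.sin(a),0,-np.cos(a)])
    M=tool(z,[-1,0,0]); p=case(np.array([-111,0,56])+3*np.array([-.866,0,-.5])-z*(14+d))
    return p,M
def st():
    s=read_state();print("t",s["clock"].__round__(2),s["position"].round(1),"F",s["contact_force"].round(1),"w",round(s["gripper_width"],1),"g",round(s["grasp_force"],1))
E
python3 - <<'E'
from h import *
p,M=press(60); print(p,M.round(2)); print(delta(p,M)); st()
r=R.from_quat(read_state()["ee_rot"])
print(r.inv().apply([420-158,70-604,0]))
E
```

```text
[437.90714991  68.88837893 116.56162203] [[-0.84 -0.01  0.54]
 [-0.01  1.    0.01]
 [-0.54  0.   -0.84]]
(array([ 0.819, -0.111,  2.766]), array([406.2, 447.2, 128.7]))
t 0.25 [158.1 604.4 244.8] F [-1.   0.9 -0. ] w 85.1 g 0.0
[388.60061998 450.32135042   0.48939212]
```

Call:
carry_out --pt "0 0 0.18 35 40 0 -1" --pt "0 0 0.36 70 80 0 -1" --pt "0 0 0.54 105 120 0 -1" --pt "0 0 0.72 140 160 0 -1" --pt "0 0 0.9 175 200 0 -1"

```text
clock: 0.88
position: [277.3, 365.2, 245.4]
ee_rot: [0.836, -0.549, -0.0, -0.0]
contact_force: [0.7, -0.0, 0.2]
gripper_width: -0.2
grasp_force: 0.0
```

```bash
python3 - <<'E'
from h import *
p,M=press(60);p[2]+=60; print(delta(p,M)); st(); print(read_state()["joints"].round(2))
E
```

```text
(array([ 0.565, -0.374,  1.907]), array([335.8, -29.4,  68.8]))
t 0.88 [277.3 365.2 245.4] F [ 0.7 -0.   0.2] w -0.2 g 0.0
[ 1.28  0.1  -0.38  0.   -1.09 -0.87]
```

Call:
carry_out --pt "0.05 -0.03 0.17 34 -3 4 -1" --pt "0.1 -0.066 0.34 68 -6 8 -1" --pt "0.15 -0.1 0.51 102 -9 12 -1" --pt "0.2 -0.132 0.68 136 -12 16 -1" --pt "0.25 -0.166 0.85 170 -15 20 -1"

```text
clock: 1.5
position: [359.4, 216.3, 225.5]
ee_rot: [-0.527, 0.837, 0.002, 0.146]
contact_force: [0.6, 0.2, 0.1]
gripper_width: -0.2
grasp_force: 0.0
```

```bash
python3 - <<'E'
from h import *
p,M=press(60);p[2]+=60; print(delta(p,M)); st(); print(read_state()["joints"].round(2))
E
```

```text
(array([ 0.315, -0.207,  1.057]), array([ 110.6, -127.4,   42.8]))
t 1.5 [359.4 216.3 225.5] F [0.6 0.2 0.1] w -0.2 g 0.0
[ 1.02 -0.1  -0.74  0.2  -0.68 -1.6 ]
```

Call:
carry_out --pt "0.05 -0.03 0.17 20 -22 7 -1" --pt "0.1 -0.066 0.34 40 -45 14 -1" --pt "0.15 -0.1 0.51 60 -68 21 -1" --pt "0.2 -0.132 0.68 80 -90 28 -1" --pt "0.25 -0.166 0.85 100 -112 36 -1"

```text
clock: 2.12
position: [446.8, 83.1, 197.5]
ee_rot: [-0.12, 0.96, 0.009, 0.253]
contact_force: [3.5, 20.0, 0.4]
gripper_width: 0.1
grasp_force: 0.0
```

```bash
python3 - <<'E'
from h import *
p,M=press(20); print(delta(p,M)); st(); print(read_state()["joints"].round(2))
E
```

```text
(array([ 0.08 , -0.061,  0.217]), array([ 48. , -11.6, 105. ]))
t 2.12 [446.8  83.1 197.5] F [ 3.5 20.   0.4] w 0.1 g 0.0
[ 0.45 -0.07 -1.07  1.05 -0.16 -2.78]
```

```bash
cat > fk.py <<'E'
from h import *
from scipy.optimize import least_squares
s=read_state()
D=[([1.574,.3855,.0066],[158,604.4,244.8],[.9918,-.1277,0,.001]),([1.28,.1,-.38],[277.3,365.2,245.4],[.836,-.549,0,0]),
([1.02,-.1,-.74],[359.4,216.3,225.5],[-.527,.837,.002,.146]),(list(s["joints"][:3]),s["position"],s["ee_rot"])]
def wr(k,j): a1,d1,L2,a3,L4=k[:5]; f=j[1]-j[2]; return a1+L2*np.sin(j[1])+L4*np.cos(f)+a3*np.sin(f), d1+L2*np.cos(j[1])-L4*np.sin(f)+a3*np.cos(f)
def res(k):
    o=[]
    for j,p,q in D:
        w=np.array(p)-k[5]*R.from_quat(q).apply([0,0,1]); r,z=wr(k,j); o+=[r-np.hypot(w[0],w[1]),z-w[2]]
    return np.r_[o,(k-[50,350,350,30,350,200])*.01]
K=least_squares(res,[50,350,350,30,350,200]).x
if __name__=="__main__":
    print(K.round(1),res(K)[:8].round(1))
    for lean in(25,30,33,38):
      for d in(0,40):
        p,M=press(d,lean); w=p-K[5]*M[:,2]
        s_=least_squares(lambda j:np.array(wr(K,[0,*j]))-[np.hypot(w[0],w[1]),w[2]],[0,-.8]).x
        f=s_[0]-s_[1]; t=np.pi/2-np.radians(lean); print(lean,d,s_.round(2),"f",f.round(2),"j5~",(f-t).round(2))
E
python3 fk.py
```

```text
[165.7 117.1 579.3  25.2 249.8 348.7] [-0.4 -8.6 -1.8  6.4  4.5  5.2 -2.3 -3. ]
25 0 [ 0.56 -1.67] f 2.23 j5~ 1.1
25 40 [ 0.31 -1.47] f 1.77 j5~ 0.64
30 0 [ 0.5  -1.67] f 2.18 j5~ 1.13
30 40 [ 0.39 -1.67] f 2.07 j5~ 1.02
33 0 [ 0.47 -1.67] f 2.14 j5~ 1.15
33 40 [ 0.35 -1.67] f 2.03 j5~ 1.03
38 0 [ 0.41 -1.67] f 2.08 j5~ 1.18
38 40 [ 0.28 -1.67] f 1.95 j5~ 1.05
```

```bash
python3 - <<'E'
from h import *
for d,l in((50,26),(50,33)):
  p,M=press(d,l); print(delta(p,M))
s=read_state();print(s["joints"],s["contact_force"],s["joint_efforts"].round(1))
E
```

```text
(array([0.067, 0.06 , 0.222]), array([ 42. , -10.7,  75.1]))
(array([ 0.08 , -0.061,  0.217]), array([49.6, -9. , 75.1]))
[ 0.44647986 -0.0702201  -1.06838349  1.05494183 -0.15935434 -2.78229329] [ 3.50703027 19.96645479  0.38954372] [  5.9 -13.2  13.4  -0.7   0.5   1. ]
```

Call:
carry_out --pt "0.015 0.015 0.05 10 -3 15 -1" --pt "0.03 0.03 0.1 20 -6 35 -1" --pt "0.045 0.045 0.15 32 -9 55 -1" --pt "0.067 0.06 0.22 42 -11 75 -1" --pt "0.067 0.06 0.22 42 -11 75 -1"

```text
clock: 2.75
position: [459.1, 72.5, 144.8]
ee_rot: [-0.006, 0.979, -0.004, 0.202]
contact_force: [-0.5, 0.4, -1.0]
gripper_width: 0.4
grasp_force: 0.0
```

```bash
python3 - <<'E'
from h import *
for d,l in((50,26),(50,33)):
  p,M=press(d,l); print(delta(p,M))
s=read_state();print(s["joints"],s["contact_force"],s["position"], R.from_quat(s["ee_rot"]).as_matrix().round(2))
E
```

```text
(array([-0.008, -0.048,  0.004]), array([21.2, -3.1, 26.6]))
(array([-0.008, -0.17 ,  0.004]), array([29. , -3.1, 27.4]))
[ 0.37495808  0.0644773  -1.06820042  1.1961358  -0.16053174 -3.09631826] [-0.52911671  0.40386041 -0.96719926] [459.13560235  72.50669841 144.81284344] [[-0.92 -0.01  0.39]
 [-0.01  1.   -0.  ]
 [-0.39 -0.01 -0.92]]
```

```bash
cat > fk.py <<'E'
from h import *
from scipy.optimize import least_squares
D=[([1.57358,.38554,.00665,-.0005,-1.19398,-.2586],[158,604.4,244.8],[.9918,-.1277,0,.001]),([1.28,.1,-.38,0,-1.09,-.87],[277.3,365.2,245.4],[.836,-.549,0,0]),
([1.02,-.1,-.74,.2,-.68,-1.6],[359.4,216.3,225.5],[-.527,.837,.002,.146]),
([0.44647986,-0.0702201,-1.06838349,1.05494183,-0.15935434,-2.78229329],[446.8,83.1,197.5],[-.12,.96,.009,.253]),
([0.37495808,0.0644773,-1.06820042,1.1961358,-0.16053174,-3.09631826],[459.1,72.5,144.8],[-.006,.979,-.004,.202])]
E_=R.from_euler
def fk(k,j,s4=1,s6=1):
    a1,d1,L2,a3,L4,lat,L6=k
    b=E_('z',j[0]); f=b*E_('y',j[1]-j[2]); w=f*E_('x',s4*j[3])*E_('y',-j[4]); t=w*E_('x',s6*j[5])
    p=b.apply([a1+L2*np.sin(j[1]),0,d1+L2*np.cos(j[1])])+f.apply([L4,0,a3])+w.apply([L6,-lat,0])
    return p,t*R.from_matrix(T0)
T0=np.array([[0,0,1.],[-1,0,0],[0,-1,0]]) # tool x=-Y, y=-Z, z=X
K0=np.array([0,245,500,0,500,160,250.])
def fit(s4,s6):
    def res(k): return np.r_[np.concatenate([(fk(k,j,s4,s6)[0]-p)*w for (j,p,q),w in zip(D,W)]),(k-K0)*.003]
    W=[1,.3,.3,1,1]
    return least_squares(res,K0)
S4,S6=-1,-1
if __name__=="__main__":
    for s4 in(1,-1):
        o=fit(s4,1);print(s4,o.x.round(1),o.fun[:15].round(1))
        for s6 in(1,-1): print("rot err",s6,[(fk(o.x,j,s4,s6)[1].inv()*R.from_quat(q)).magnitude().round(3) for j,p,q in D])
E
python3 fk.py
```

```text
1 [ 527.1 -394.7  322.8  188.  -132.6  169.5 -119.6] [  9.8  -8.9   2.9  11.   27.7   8.6   9.1  21.7   5.6 -33.3   3.8 -32.5
  12.3  27.3  25.4]Traceback (most recent call last):
  File "fk.py", line 23, in <module>
    for s6 in(1,-1): print("rot err",s6,[(fk(o.x,j,s4,s6)[1].inv()*R.from_quat(q)).magnitude().round(3) for j,p,q in D])
                                         ^^^^^^^^^^^^^^^^^^^^^^^^^^^^^^^^^^^^^^^^^^^^^^^^^^^^^^^^^^^
AttributeError: 'float' object has no attribute 'round'
```

```bash
sed -i 's/magnitude().round(3)/magnitude().item().__round__(3)/; s/\.item()//' fk.py; python3 fk.py
```

```text
1 [ 527.1 -394.7  322.8  188.  -132.6  169.5 -119.6] [  9.8  -8.9   2.9  11.   27.7   8.6   9.1  21.7   5.6 -33.3   3.8 -32.5
  12.3  27.3  25.4]
rot err 1 [0.518, 1.741, 2.896, 2.82, 2.482]
rot err -1 [0.001, 0.002, 0.394, 2.109, 2.392]
-1 [ -1.7 158.6 567.3   1.3 422.4 159.9 284.3] [ 0.1 -0.1  0.1 -0.2  0.4 -0.2 -0.1  0.2 -0.2 -0.1 -0.2  0.1  0.2 -0.1
 -0.1]
rot err 1 [0.517, 1.741, 3.076, 0.718, 0.091]
rot err -1 [0.0, 0.002, 0.009, 0.001, 0.001]
```

The kinematic model fits: the wrist has a 160 mm lateral offset. Next I'll check which press and lid poses the arm can reach.

```bash
cat >> fk.py <<'E'
K=fit(S4,S6).x
LO=np.array([-3.14,-1.21,-1.07,-3.16,-2.99,-3.1])+.03; HI=np.array([3.14,2.06,1.41,2.05,-.16,3.1])-.03
def ik(p,M,seeds=24,j0=None,tol=1.):
    Mr=R.from_matrix(M); rng=np.random.default_rng(0); out=[]
    def f(j):
        q,r=fk(K,j,S4,S6); return np.r_[q-p,(r.inv()*Mr).as_rotvec()*200]
    S=[np.clip(j0,LO+1e-3,HI-1e-3)] if j0 is not None else []
    S+=[rng.uniform(LO,HI) for _ in range(seeds)]
    for s in S:
        o=least_squares(f,s,bounds=(LO,HI))
        if np.abs(o.fun).max()<tol and not any(np.abs(o.x-x).max()<.05 for x in out): out.append(o.x)
    return out
def lidpose(th,y=25,back=0,x=(0,-1,0)):
    c,s=np.cos(th),np.sin(th); lx=np.array([c,0,-s]); n=np.array([s,0,c])
    e=np.array([88,y,73])-176*lx+6*n
    M=tool(lx,x); return case(e+lx*(8-back)),M   # TCP 8 inside the edge when back=0
E
cat > q.py <<'E'
from fk import *
for x in((-1,0,0),(1,0,0),(0,1,0),(0,-1,0)):
  for l in(26,32,38):
    for d in (40,-5):
      z=press(d,l)[1][:,2]; M=tool(RC.inv().apply(z),x)
      print("press",x,l,d,[j.round(2).tolist() for j in ik(press(d,l)[0],M,15)])
for th in(.8,1.,1.3,1.72):
  for x in((0,1,0),(0,-1,0)):
    print("lid",th,x,[j.round(2).tolist() for j in ik(*lidpose(th,x=x),15)])
E
python3 q.py
```

```text
press (-1, 0, 0) 26 40 []
press (-1, 0, 0) 26 -5 []
press (-1, 0, 0) 32 40 []
press (-1, 0, 0) 32 -5 []
press (-1, 0, 0) 38 40 []
press (-1, 0, 0) 38 -5 [[-0.19, 0.29, -0.77, -2.45, -0.19, 1.05]]
press (1, 0, 0) 26 40 []
press (1, 0, 0) 26 -5 []
press (1, 0, 0) 32 40 []
press (1, 0, 0) 32 -5 []
press (1, 0, 0) 38 40 []
press (1, 0, 0) 38 -5 [[-0.19, 0.29, -0.77, -2.45, -0.19, -2.1]]
press (0, 1, 0) 26 40 []
press (0, 1, 0) 26 -5 []
press (0, 1, 0) 32 40 []
press (0, 1, 0) 32 -5 []
press (0, 1, 0) 38 40 []
press (0, 1, 0) 38 -5 [[-0.19, 0.29, -0.77, -2.45, -0.19, -0.52]]
press (0, -1, 0) 26 40 []
press (0, -1, 0) 26 -5 []
press (0, -1, 0) 32 40 []
press (0, -1, 0) 32 -5 []
press (0, -1, 0) 38 40 []
press (0, -1, 0) 38 -5 [[-0.19, 0.29, -0.77, -2.45, -0.19, 2.62]]
lid 0.8 (0, 1, 0) []
lid 0.8 (0, -1, 0) []
lid 1.0 (0, 1, 0) []
lid 1.0 (0, -1, 0) []
lid 1.3 (0, 1, 0) [[0.45, 0.31, -0.21, 0.16, -0.81, 2.61]]
lid 1.3 (0, -1, 0) [[0.45, 0.31, -0.21, 0.16, -0.81, -0.53]]
lid 1.72 (0, 1, 0) [[0.34, 0.63, 0.41, -0.05, -1.49, 2.82]]
lid 1.72 (0, -1, 0) [[0.34, 0.63, 0.41, -0.05, -1.49, -0.32]]
```

```bash
cat >> fk.py <<'E'
def ikz(p,z,seeds=12,m=0.03,js=None):
    "position + tool axis; j6 free"
    rng=np.random.default_rng(1);out=[];lo,hi=LO[:5]-.03+m,HI[:5]+.03-m
    def f(j):
        q,r=fk(K,[*j,0],S4,S6); return np.r_[q-p,(r.apply([0,0,1])-z)*200]
    S=[[.3,.1,-.9,.5,-.4],[-.2,.3,-.8,-2.4,-.3],[.3,.3,-.5,0,-1],[-.2,.2,-.8,-3,-.4]]+[rng.uniform([-1,-.5,-1,-3.1,-2],[1,1,.5,2,-.2]) for _ in range(seeds)]
    for s in S:
        o=least_squares(f,np.clip(s,lo+.001,hi-.001),bounds=(lo,hi),max_nfev=60)
        if np.abs(o.fun).max()<1 and not any(np.abs(o.x-x).max()<.05 for x in out): out.append(o.x)
    return out
E
cat > q.py <<'E'
from fk import *
for l in(24,30,36,42):
  for sd in(-30,-15,0,15,30):
    a=np.radians(l);b=np.radians(sd); z=np.array([np.sin(a),np.sin(b),0]);z[2]=-np.sqrt(1-z@z); z=RC.apply(z)
    r=[]
    for d in(35,-4):
      tip=case(np.array([-113.6,0,54.5])); r.append([j.round(2).tolist() for j in ikz(tip-z*(14+d),z,8)])
    print(l,sd,r)
E
time python3 q.py
cat > q2.py <<'E'
from fk import *
for th in(.7,.9,1.1):
  for b in(-35,-20,0,20,35):
    c,s,bb=np.cos(th),np.sin(th),np.radians(b); z=np.array([c*np.cos(bb),np.sin(bb),-s*np.cos(bb)])
    p,_=lidpose(th); z=RC.apply(z); print("lid",th,b,[j.round(2).tolist() for j in ikz(p,z,8)],[j.round(2).tolist() for j in ikz(p-70*z,z,8)])
E
time python3 q2.py
```

```text
24 -30 [[], []]
24 -15 [[], []]
24 0 [[], []]
24 15 [[[0.38, 0.18, -0.7, -0.46, -0.22]], [[0.35, 0.28, -0.65, -0.62, -0.19]]]
24 30 [[[-0.07, 0.27, -0.51, -1.08, -0.65]], [[-0.04, 0.35, -0.5, -1.16, -0.6]]]
30 -30 [[], []]
30 -15 [[], []]
30 0 [[], []]
30 15 [[], []]
30 30 [[[-0.16, 0.28, -0.56, -1.27, -0.65]], [[-0.14, 0.36, -0.54, -1.37, -0.62]]]
36 -30 [[], []]
36 -15 [[], []]
36 0 [[], []]
36 15 [[[0.15, 0.17, -0.65, -1.17, -0.19]], [[0.05, 0.28, -0.59, -1.42, -0.24]]]
36 30 [[[-0.29, 0.31, -0.61, -1.49, -0.71]], [[-0.26, 0.4, -0.59, -1.59, -0.69]]]
42 -30 [[], []]
42 -15 [[], []]
42 0 [[[-0.21, 0.18, -0.83, -2.4, -0.21]], [[-0.28, 0.33, -0.9, -2.65, -0.42]]]
42 15 [[[-0.15, 0.2, -0.69, -1.69, -0.37]], [[-0.21, 0.32, -0.68, -1.89, -0.43]]]
42 30 [[[-0.43, 0.39, -0.69, -1.68, -0.84]], [[-0.39, 0.47, -0.67, -1.78, -0.83]]]
lid 0.7 -35 [[0.57, 0.33, -0.96, 1.65, -0.96]] [[0.8, 0.25, -0.94, 1.39, -1.04]]
lid 0.7 -20 [] []
lid 0.7 0 [] []
lid 0.7 20 [[0.12, 0.15, -0.44, -1.27, -0.27]] [[0.21, -0.01, -0.54, -0.97, -0.24]]
lid 0.7 35 [[-0.11, 0.24, -0.38, -1.41, -0.72]] [[-0.19, 0.12, -0.42, -1.29, -0.8]]
lid 0.9 -35 [[0.62, 0.31, -0.79, 1.3, -0.91]] [[0.79, 0.25, -0.74, 1.1, -1.03]]
lid 0.9 -20 [[0.43, 0.2, -0.88, 1.57, -0.58]] [[0.64, 0.1, -0.85, 1.24, -0.72]]
lid 0.9 0 [] []
lid 0.9 20 [[0.33, 0.15, -0.44, -0.53, -0.28]] [[0.33, 0.01, -0.49, -0.41, -0.37]]
lid 0.9 35 [[0.02, 0.23, -0.26, -1.05, -0.71]] [[-0.05, 0.12, -0.28, -0.98, -0.81]]
lid 1.1 -35 [[0.64, 0.36, -0.57, 0.97, -0.97]] [[0.75, 0.3, -0.49, 0.85, -1.11]]
lid 1.1 -20 [[0.56, 0.26, -0.62, 0.92, -0.7]] [[0.67, 0.18, -0.54, 0.77, -0.86]]
lid 1.1 0 [[0.48, 0.2, -0.57, 0.52, -0.43]] [[0.53, 0.09, -0.51, 0.41, -0.6]]
lid 1.1 20 [[0.3, 0.22, -0.27, -0.39, -0.58]] [[0.27, 0.11, -0.26, -0.35, -0.7]]
lid 1.1 35 [[0.08, 0.28, -0.12, -0.82, -0.84]] [[0.01, 0.19, -0.11, -0.77, -0.96]]
real	0m5.566s
user	0m6.076s
sys	0m0.063s

real	0m3.279s
user	0m3.857s
sys	0m0.032s
```

```bash
cat >> fk.py <<'E'
def press2(d,xz=33,side=22,x=(-1,0,0)):
    a,b=np.radians(xz),np.radians(side); z=np.array([np.sin(a)*np.cos(b),np.sin(b),-np.cos(a)*np.cos(b)])
    M=tool(z,x); return case(np.array([-113.6,0,54.5])-z*(14+d)),M
def track(j,wps,n=12):
    "follow straight poses from joints j; print joints and misses"
    j=np.array(j,float)
    for p,M in wps:
        p0,r0=fk(K,j,S4,S6); dv=(r0.inv()*R.from_matrix(M)).as_rotvec()
        for a in np.linspace(0,1,n+1)[1:]:
            q=p0+(p-p0)*a; Mr=r0*R.from_rotvec(dv*a)
            f=lambda jj:np.r_[fk(K,jj,S4,S6)[0]-q,(fk(K,jj,S4,S6)[1].inv()*Mr).as_rotvec()*200]
            o=least_squares(lambda jj:np.r_[f(jj),(jj-j)*.3],np.clip(j,LO-.029,HI+.029),bounds=(LO-.03,HI+.03)); j=o.x
        print(j.round(2),"miss",np.abs(f(j)).max().round(1),"rot",np.degrees(np.linalg.norm(dv)).round(0),"pos",np.linalg.norm(p-p0).round(0))
    return j
E
cat > q.py <<'E'
from fk import *
j0=read_state()["joints"]
for x in((-1,0,0),(0,-1,0),(-1,-1,0),(1,0,0)):
  print(x)
  V=(np.array([440,20,240.]),tool([0,0,-1],x))
  track(j0,[V,press2(50,x=x),press2(-4,x=x)])
  print([i.round(2).tolist() for i in ik(*press2(0,x=x))])
E
python3 q.py
```

```text
(-1, 0, 0)
[ 0.42  0.07 -0.43  0.   -1.07 -1.98] miss 0.0 rot 23.0 pos 110.0
[ 0.05  0.17 -0.6  -1.06 -0.42 -0.82] miss 0.0 rot 40.0 pos 138.0
[ 0.03  0.3  -0.56 -1.24 -0.4  -0.61] miss 0.0 rot 0.0 pos 54.0
[[0.03, 0.29, -0.56, -1.23, -0.4, -0.62]]
(0, -1, 0)
[ 0.42  0.07 -0.43  0.   -1.07 -0.41] miss 0.0 rot 92.0 pos 110.0
[ 0.05  0.17 -0.6  -1.06 -0.42  0.98] miss 0.0 rot 39.0 pos 138.0
[ 0.03  0.3  -0.56 -1.24 -0.4   1.2 ] miss 0.0 rot 0.0 pos 54.0
[[0.03, 0.29, -0.56, -1.23, -0.4, 1.19]]
(-1, -1, 0)
[ 0.42  0.07 -0.43  0.   -1.07 -1.19] miss 0.0 rot 50.0 pos 110.0
[ 0.05  0.17 -0.6  -1.06 -0.42  0.13] miss 0.0 rot 39.0 pos 138.0
[ 0.03  0.3  -0.56 -1.24 -0.4   0.34] miss 0.0 rot 0.0 pos 54.0
[[0.03, 0.29, -0.56, -1.23, -0.4, 0.33]]
(1, 0, 0)
[ 0.42  0.07 -0.43  0.   -1.07  1.16] miss 0.0 rot 180.0 pos 110.0
[ 0.05  0.17 -0.6  -1.06 -0.42  2.32] miss 0.0 rot 40.0 pos 138.0
[ 0.03  0.3  -0.56 -1.24 -0.4   2.54] miss 0.0 rot 0.0 pos 54.0
[[0.03, 0.29, -0.56, -1.23, -0.4, 2.52]]
```

```bash
python3 - <<'E'
from fk import *
print(delta(np.array([440,20,240.]),tool([0,0,-1],(-1,0,0))))
E
```

```text
(array([-0.009,  0.406,  0.002]), array([-19.3, -53.2, -94.8]))
```

Call:
carry_out --pt "0 0.1 0 -5 -13 -24 -1" --pt "0 0.2 0 -10 -26 -48 -1" --pt "0 0.3 0 -15 -40 -72 -1" --pt "0 0.4 0 -19 -53 -95 -1" --pt "0 0.4 0 -19 -53 -95 -1"

```text
clock: 3.38
position: [439.4, 22.6, 244.3]
ee_rot: [-0.007, 1.0, -0.001, 0.005]
contact_force: [0.5, -0.7, 0.1]
gripper_width: 0.1
grasp_force: 0.0
```

```bash
python3 - <<'E'
from fk import *
print(read_state()["joints"].round(2)); print(delta(*press2(50)))
E
```

```text
[ 0.43  0.06 -0.43  0.01 -1.08 -1.99]
(array([-0.438, -0.511,  0.124]), array([ -5.7,  22.5, 140.1]))
```

Call:
carry_out --pt "-0.088 -0.102 0.025 -1 5 28 -1" --pt "-0.176 -0.204 0.05 -2 9 56 -1" --pt "-0.264 -0.306 0.075 -3 14 84 -1" --pt "-0.352 -0.41 0.1 -5 18 112 -1" --pt "-0.438 -0.511 0.124 -6 22 140 -1"

```text
clock: 4.0
position: [436.1, 37.1, 114.9]
ee_rot: [0.044, 0.959, 0.189, 0.208]
contact_force: [-0.8, -1.4, -1.0]
gripper_width: 0.2
grasp_force: 0.0
```

```bash
python3 - <<'E'
from fk import *
print(read_state()["joints"].round(2)); print(delta(*press2(25)),delta(*press2(0)))
i=get_image("scene");c=i["color"][160:310,190:340];cv2.imwrite("pics/s1.png",cv2.resize(c,None,fx=4,fy=4,interpolation=cv2.INTER_CUBIC))
E
```

```text
[ 0.19  0.12 -0.63 -0.74 -0.4  -1.22]
(array([-0.058, -0.096,  0.014]), array([-6.2,  4.7, 40.7])) (array([-0.058, -0.096,  0.014]), array([-8.6,  6.2, 65.6]))
```

View pics/s1.png

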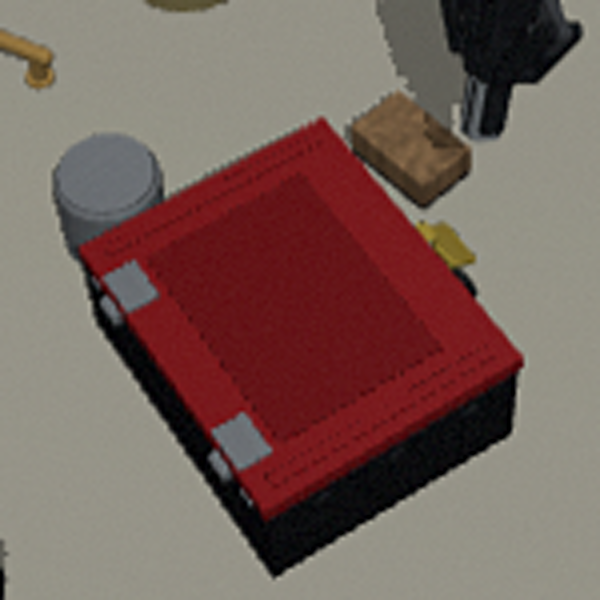

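The picture shows the shut fingers at about (485,120), heading for the yellow pad at (450,245) and clear of the lid. I'll close in.

Call:
carry_out --pt "-0.03 -0.05 0.007 -4 2 20 -1" --pt "-0.058 -0.096 0.014 -6 5 41 -1" --pt "-0.058 -0.096 0.014 -7 5 50 -1" --pt "-0.058 -0.096 0.014 -7 5 50 -1"

```text
clock: 4.55
position: [464.6, 56.5, 77.8]
ee_rot: [0.053, 0.942, 0.215, 0.253]
contact_force: [-0.8, -0.4, -0.2]
gripper_width: -0.0
grasp_force: 0.0
```

```bash
python3 - <<'E'
from fk import *
print(delta(*press2(0)),delta(*press2(-5)));st()
i=get_image("scene");c=i["color"][190:260,260:340];cv2.imwrite("pics/s2.png",cv2.resize(c,None,fx=8,fy=8,interpolation=cv2.INTER_CUBIC))
E
```

```text
(array([-0.003, -0.002,  0.   ]), array([ 1.4,  1.4, 15.8])) (array([-0.003, -0.002,  0.   ]), array([ 1.4,  1.4, 20.8]))
t 4.55 [464.6  56.5  77.8] F [-0.8 -0.4 -0.2] w -0.0 g 0.0
```

View pics/s2.png

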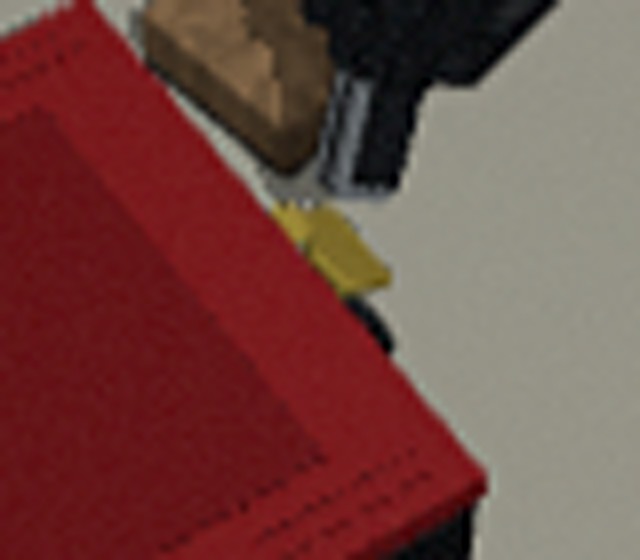

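The fingertip is at about (365,185), just above the pad at (345,245). Pressing now.

Call:
carry_out --pt "0 0 0 1 1 8 -1" --pt "0 0 0 1.4 1.4 15 -1" --pt "0 0 0 1.4 1.4 18 -1" --pt "0 0 0 1.4 1.4 20 -1" --pt "0 0 0 1.4 1.4 20 -1"

```text
clock: 5.22
position: [469.7, 64.7, 60.3]
ee_rot: [0.053, 0.943, 0.214, 0.251]
contact_force: [-9.6, -6.5, 5.1]
gripper_width: 0.1
grasp_force: 5.5
```

```bash
python3 - <<'E'
from fk import *
print(delta(*press2(-5)));st()
i=get_image("scene");c=i["color"][120:300,180:350];cv2.imwrite("pics/s3.png",cv2.resize(c,None,fx=3,fy=3,interpolation=cv2.INTER_CUBIC))
E
```

```text
(array([-0.005, -0.007,  0.001]), array([-3.8,  1.6,  1.5]))
t 5.22 [469.7  64.7  60.3] F [-9.6 -6.5  5.1] w 0.1 g 5.5
```

View pics/s3.png

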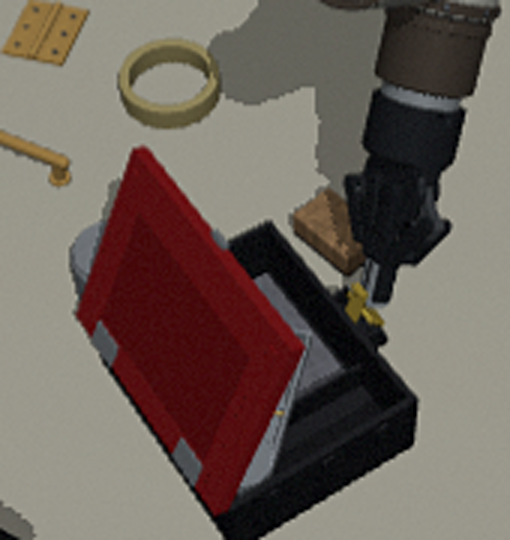

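The picture shows the lid standing half open with its near corner at (300,350), the hand clear of it, and the tray lying across the well under the lid. I'll back off and plan the lid grip.

```bash
cat >> fk.py <<'E'
def lid2(th,back=0,b=22,y=25,xs=-1,deep=5):
    c,s,bb=np.cos(th),np.sin(th),np.radians(b); lx=np.array([c,0,-s]); n=np.array([s,0,c])
    e=np.array([88,y,73])-176*lx+6*n
    z=lx*np.cos(bb)+np.array([0,np.sin(bb),0]); x=xs*np.cross(n,z)
    return case(e+z*(deep-back)),tool(z,x)
E
cat > q.py <<'E'
from fk import *
j0=read_state()["joints"]
p,M=press2(60);print(delta(p,M))
for xs in(1,-1):
 for y in(25,-25):
  print(xs,y,lid2(.9,xs=xs)[1][:,0].round(2),lid2(.9,xs=xs)[1][:,1].round(2))
  track(j0,[(p,M),lid2(.9,90,y=y,xs=xs),lid2(.9,0,y=y,xs=xs),lid2(1.2,0,y=y,xs=xs),lid2(1.5,0,y=y,xs=xs),lid2(1.7,0,y=y,xs=xs)])
E
python3 q.py
```

```text
(array([-0.005, -0.006,  0.001]), array([ -3.4,   1.2, -63.5]))
1 25 [-0.24  0.92  0.29] [0.78 0.01 0.62]
[ 0.05  0.14 -0.61 -1.03 -0.42 -0.86] miss 0.0 rot 0.0 pos 64.0
[ 0.27 -0.02 -0.45 -0.5  -0.46 -2.89] miss 0.0 rot 74.0 pos 186.0
[ 0.29  0.15 -0.4  -0.64 -0.35 -2.75] miss 0.0 rot 0.0 pos 90.0
[ 0.26  0.26 -0.14 -0.42 -0.76 -3.07] miss 0.0 rot 17.0 pos 51.0
[ 0.18  0.45  0.2  -0.45 -1.2  -3.1 ] miss 12.5 rot 17.0 pos 51.0
[ 0.15  0.59  0.43 -0.47 -1.46 -3.1 ] miss 30.1 rot 14.0 pos 35.0
1 -25 [-0.24  0.92  0.29] [0.78 0.01 0.62]
[ 0.05  0.14 -0.61 -1.03 -0.42 -0.86] miss 0.0 rot 0.0 pos 64.0
[ 0.1  -0.   -0.39 -0.63 -0.59 -2.67] miss 0.0 rot 74.0 pos 187.0
[ 0.14  0.16 -0.36 -0.74 -0.46 -2.56] miss 0.0 rot 0.0 pos 90.0
[ 0.16  0.27 -0.12 -0.46 -0.81 -2.96] miss 0.0 rot 17.0 pos 51.0
[ 0.13  0.46  0.21 -0.41 -1.23 -3.1 ] miss 4.6 rot 17.0 pos 51.0
[ 0.1   0.6   0.45 -0.44 -1.5  -3.1 ] miss 21.5 rot 12.0 pos 34.0
-1 25 [ 0.24 -0.92 -0.29] [-0.78 -0.01 -0.62]
[ 0.05  0.14 -0.61 -1.03 -0.42 -0.86] miss 0.0 rot 0.0 pos 64.0
[ 0.27 -0.02 -0.45 -0.5  -0.46  0.25] miss 0.0 rot 106.0 pos 186.0
[ 0.29  0.15 -0.4  -0.64 -0.35  0.39] miss 0.0 rot 0.0 pos 90.0
[ 0.26  0.26 -0.14 -0.42 -0.76  0.07] miss 0.0 rot 17.0 pos 51.0
[ 0.21  0.45  0.2  -0.39 -1.2  -0.07] miss 0.0 rot 17.0 pos 51.0
[ 0.19  0.6   0.45 -0.4  -1.49 -0.16] miss 0.0 rot 11.0 pos 34.0
-1 -25 [ 0.24 -0.92 -0.29] [-0.78 -0.01 -0.62]
[ 0.05  0.14 -0.61 -1.03 -0.42 -0.86] miss 0.0 rot 0.0 pos 64.0
[ 0.1  -0.   -0.39 -0.63 -0.59  0.47] miss 0.0 rot 106.0 pos 187.0
[ 0.14  0.16 -0.36 -0.74 -0.46  0.58] miss 0.0 rot 0.0 pos 90.0
[ 0.16  0.27 -0.12 -0.46 -0.81  0.18] miss 0.0 rot 17.0 pos 51.0
[ 0.14  0.45  0.21 -0.4  -1.23  0.  ] miss 0.0 rot 17.0 pos 51.0
[ 0.12  0.61  0.46 -0.4  -1.51 -0.1 ] miss 0.0 rot 11.0 pos 34.0
```

Call:
carry_out --pt "0 0 0 -3 1 -32 -1" --pt "0 0 0 -3 1 -64 -1" --pt "0 0 0 -3 1 -64 -1"

```text
clock: 5.65
position: [443.5, 42.1, 115.2]
ee_rot: [0.052, 0.941, 0.215, 0.255]
contact_force: [0.4, -0.7, -0.6]
gripper_width: -0.0
grasp_force: 0.0
```

```bash
cat > q.py <<'E'
from fk import *
p,M=lid2(.9,90,y=-25); print(p,delta(p,M)); st()
E
python3 q.py
```

```text
[526.70596983  12.97363472 276.3296813 ] (array([ 0.061, -0.081, -1.84 ]), array([-151.7,   42.2,  -94.6]))
t 5.65 [443.5  42.1 115.2] F [ 0.4 -0.7 -0.6] w -0.0 g 0.0
```

Call:
carry_out --pt "0 0 -0.18 -20 5 -20 -1" --pt "0 0 -0.36 -40 10 -40 -1" --pt "0 0 -0.54 -60 15 -55 -1" --pt "0 0 -0.72 -75 20 -65 -1" --pt "0 0 -0.9 -90 25 -75 0"

```text
clock: 6.28
position: [484.4, 17.9, 223.3]
ee_rot: [-0.365, 0.87, 0.083, 0.321]
contact_force: [0.4, 0.1, -1.0]
gripper_width: 16.6
grasp_force: 0.0
```

```bash
python3 q.py
```

```text
[526.70596983  12.97363472 276.3296813 ] (array([ 0.085, -0.043, -0.938]), array([-52.3, -37.4, -22.1]))
t 6.28 [484.4  17.9 223.3] F [ 0.4  0.1 -1. ] w 16.6 g 0.0
```

Call:
carry_out --pt "0.02 -0.01 -0.18 -10 -7 -6 0.4" --pt "0.04 -0.02 -0.37 -20 -15 -12 0.4" --pt "0.05 -0.03 -0.56 -31 -22 -17 0.4" --pt "0.07 -0.035 -0.75 -42 -30 -22 0.4" --pt "0.085 -0.043 -0.93 -52 -37 -22 0.4"

```text
clock: 6.9
position: [526.6, 12.9, 275.8]
ee_rot: [0.7, -0.611, 0.098, -0.357]
contact_force: [0.1, -0.1, 0.2]
gripper_width: 59.5
grasp_force: 0.0
```

```bash
python3 q.py; python3 - <<'E'
from fk import *
# predicted lid outline for several angles, to compare with scene view
i=get_image("scene");img=i["color"].copy()
cv2.imwrite("pics/s4.png",cv2.resize(img[100:310,170:390],None,fx=3,fy=3,interpolation=cv2.INTER_CUBIC))
for th in np.arange(.7,1.25,.1):
    c,s=np.cos(th),np.sin(th);lx=np.array([c,0,-s]);n=np.array([s,0,c])
    pts=[case(np.array([88,y,73])-176*lx+12*n) for y in(105,-105)]
    print(th.round(1),((px(i,pts)-[170,100])*3).round(0).tolist())
E
```

```text
[526.70596983  12.97363472 276.3296813 ] (array([-0.001, -0.001, -0.011]), array([-0.2, -0.4, -0.3]))
t 6.9 [526.6  12.9 275.8] F [ 0.1 -0.1  0.2] w 59.5 g 0.0
0.7 [[401.0, 400.0], [242.0, 208.0]]
0.8 [[386.0, 399.0], [227.0, 205.0]]
0.9 [[369.0, 400.0], [210.0, 204.0]]
1.0 [[351.0, 403.0], [191.0, 204.0]]
1.1 [[331.0, 408.0], [172.0, 207.0]]
1.2 [[310.0, 415.0], [151.0, 211.0]]
```

View pics/s4.png

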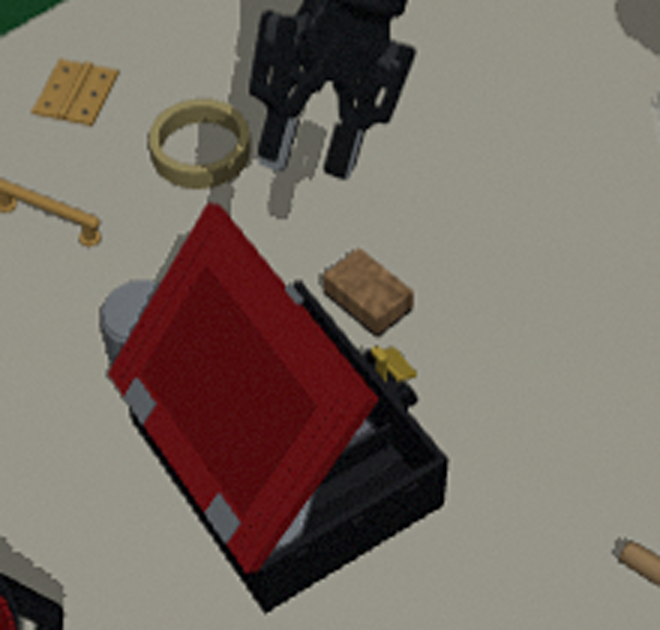

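The lid's top corners are at (378,400) and (213,203), which gives an angle of about 0.86 rad. The open fingers are in front of its edge.

```bash
cat > q.py <<'E'
from fk import *
import sys
th,b,d=map(float,sys.argv[1:4]); p,M=lid2(th,b,y=-25,deep=d); print(p.round(1),delta(p,M)); st()
E
python3 q.py .87 0 12
```

```text
[578.3  49.9 202.9] (array([ 0.025, -0.001, -0.017]), array([-0.5,  6.3, 96.5]))
t 6.95 [527.9  12.8 276.6] F [ 1.1 -0.8  0.8] w 59.7 g 0.0
```

Call:
carry_out --pt "0.025 0 -0.01 0 6 25 0.4" --pt "0.025 0 -0.017 0 6 55 0.4" --pt "0.025 0 -0.017 0 6 80 0.4" --pt "0.025 0 -0.017 0 6 96 0.4" --pt "0.025 0 -0.017 0 6 96 0.4"

```text
clock: 7.58
position: [576.3, 49.0, 201.2]
ee_rot: [0.698, -0.607, 0.107, -0.364]
contact_force: [0.4, 0.5, 0.2]
gripper_width: 59.8
grasp_force: 0.0
```

```bash
python3 q.py .87 0 12; python3 - <<'E'
from fk import *
i=get_image("scene");img=i["color"]
cv2.imwrite("pics/s5.png",cv2.resize(img[100:310,170:390],None,fx=3,fy=3,interpolation=cv2.INTER_CUBIC))
E
```

```text
[578.3  49.9 202.9] (array([ 0.005, -0.002, -0.013]), array([-0.8, -2.5,  0.3]))
t 7.58 [576.3  49.  201.2] F [0.4 0.5 0.2] w 59.8 g 0.0
```

View pics/s5.png

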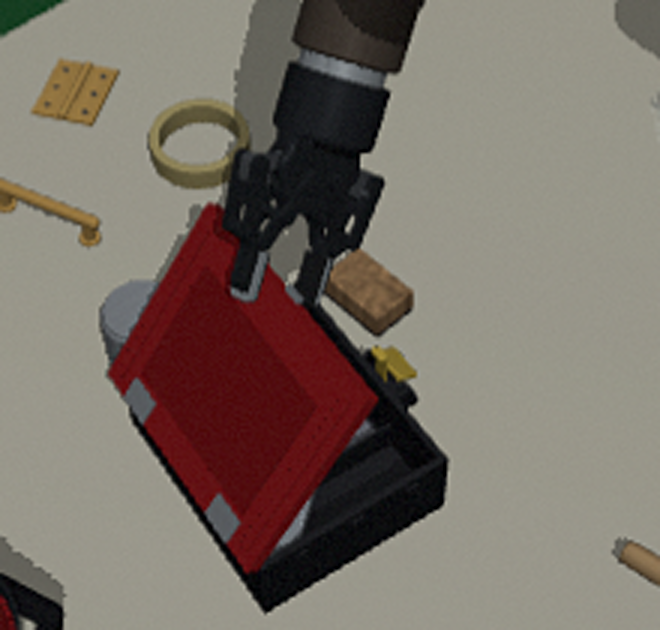

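One finger is above the lid at (247,285) and the other below it at (305,290), so the edge is straddled with the lid at rest. Closing and holding.

Call:
carry_out --pt "0 0 0 0 0 0 -0.4" --pt "0 0 0 0 0 0 -0.8" --pt "0 0 0 0 0 0 -1" --pt "0 0 0 0 0 0 -1" --pt "0 0 0 0 0 0 -1"

```text
clock: 8.25
position: [576.6, 48.5, 204.4]
ee_rot: [0.699, -0.605, 0.109, -0.365]
contact_force: [-5.2, -1.4, 7.4]
gripper_width: 11.1
grasp_force: 59.0
```

Call:
carry_out --pt "0 0 0 0 0 0 -1" --pt "0 0 0 0 0 0 -1" --pt "0 0 0 0 0 0 -1" --pt "0 0 0 0 0 0 -1" --pt "0 0 0 0 0 0 -1"

```text
clock: 8.88
position: [576.6, 48.5, 204.4]
ee_rot: [0.699, -0.605, 0.109, -0.365]
contact_force: [-3.6, -1.1, 5.2]
gripper_width: 10.4
grasp_force: 59.0
```

```bash
python3 - <<'E'
from fk import *
st()
# present lid angle implied by grip, then 5-row deltas along the arc, relative to the present tool pose (rigid turn about hinge)
s=read_state();r=R.from_quat(s["ee_rot"])
i=get_image("scene");cv2.imwrite("pics/s6.png",i["color"])
z=RC.inv().apply(r.apply([0,0,1])); y=RC.inv().apply(r.apply([0,1,0])); print("z",z,"y",y,"th from y",np.arctan2(-y[0],-y[2]))
h=case([88,0,73]); ax=RC.apply([0,1,0])
for d in (.05,.1,.17,.34,.51,.68,.85):
    Q=R.from_rotvec(ax*d); p=h+Q.apply(s["position"]-h); print(d,(r.inv()*Q*r).as_rotvec().round(3),r.inv().apply(p-s["position"]).round(1))
E
```

```text
t 8.88 [576.6  48.5 204.4] F [-3.6 -1.1  5.2] w 10.4 g 59.0
z [ 0.59873383  0.37241682 -0.70910049] y [-0.76614738  0.00816596 -0.64261303] th from y 0.8728645375872833
0.05 [-0.046  0.     0.019] [ 0.1 -8.3  0.5]
0.1 [-0.093  0.001  0.037] [  0.4 -16.7   1.3]
0.17 [-0.158  0.001  0.063] [  1.  -28.2   3.1]
0.34 [-0.316  0.003  0.127] [  3.8 -55.4  10.7]
0.51 [-0.473  0.004  0.19 ] [  8.3 -80.9  22.3]
0.68 [-0.631  0.006  0.253] [  14.3 -103.9   37.8]
0.85 [-0.789  0.007  0.317] [  21.7 -123.8   56.7]
```

Lid held firmly at 0.87 rad. Swinging it back along its arc.

Call:
carry_out --pt "-0.079 0.001 0.031 0.3 -14.2 1.1 -1" --pt "-0.158 0.001 0.063 1 -28.2 3.1 -1" --pt "-0.237 0.002 0.095 2.2 -42 6.5 -1" --pt "-0.316 0.003 0.127 3.8 -55.4 10.7 -1" --pt "-0.394 0.004 0.158 5.9 -68.4 16 -1"

```text
clock: 9.55
position: [640.5, 49.2, 235.7]
ee_rot: [0.707, -0.669, -0.04, -0.227]
contact_force: [0.6, 2.2, 3.3]
gripper_width: 11.0
grasp_force: 59.0
```

```bash
cat > q3.py <<'E'
from fk import *
st();s=read_state();r=R.from_quat(s["ee_rot"])
y=RC.inv().apply(r.apply([0,1,0])); th=np.arctan2(-y[0],-y[2]); print("th",th, "joints",s["joints"].round(2))
h=case([88,0,73]); ax=RC.apply([0,1,0])
for k in range(1,6):
    d=(1.70-th)*k/5
    Q=R.from_rotvec(ax*d); p=h+Q.apply(s["position"]-h); print(round(d,3),(r.inv()*Q*r).as_rotvec().round(3),r.inv().apply(p-s["position"]).round(1))
E
python3 q3.py
```

```text
t 9.55 [640.5  49.2 235.7] F [0.6 2.2 3.3] w 11.0 g 59.0
th 1.2998707655260717 joints [ 0.16  0.33 -0.02 -0.42 -0.94  0.1 ]
0.08 [-0.074  0.001  0.03 ] [  0.3 -13.4   0.9]
0.16 [-0.149  0.001  0.06 ] [  0.9 -26.6   2.9]
0.24 [-0.223  0.002  0.089] [  2.  -39.6   5.8]
0.32 [-0.297  0.003  0.119] [  3.4 -52.4   9.6]
0.4 [-0.371  0.003  0.149] [  5.2 -64.8  14.4]
```

Call:
carry_out --pt "-0.074 0.001 0.03 0.3 -13.4 0.9 -1" --pt "-0.149 0.001 0.06 0.9 -26.6 2.9 -1" --pt "-0.223 0.002 0.089 2 -39.6 5.8 -1" --pt "-0.297 0.003 0.119 3.4 -52.4 9.6 -1" --pt "-0.371 0.003 0.149 5.2 -64.8 14.4 -1"

```text
clock: 10.18
position: [707.3, 50.0, 238.4]
ee_rot: [-0.685, 0.701, 0.178, 0.089]
contact_force: [0.8, -0.2, 4.5]
gripper_width: 10.7
grasp_force: 59.4
```

```bash
sed -i 's/1.70-th/1.735-th/' q3.py; python3 q3.py
```

```text
t 10.18 [707.3  50.  238.4] F [ 0.8 -0.2  4.5] w 10.7 g 59.4
th 1.6989452947589199 joints [ 0.13  0.6   0.45 -0.39 -1.5  -0.1 ]
0.007 [-0.007  0.     0.003] [ 0.  -1.2  0. ]
0.014 [-0.013  0.     0.005] [ 0.  -2.4  0.1]
0.022 [-0.02   0.     0.008] [ 0.  -3.6  0.2]
0.029 [-0.027  0.     0.011] [ 0.1 -4.8  0.2]
0.036 [-0.033  0.     0.013] [ 0.1 -6.   0.3]
```

Two small rows to 1.735, then open in place.

Call:
carry_out --pt "-0.02 0 0.008 0 -3.6 0.2 -1" --pt "-0.033 0 0.013 0 -6 0.3 -1" --pt "-0.033 0 0.013 0 -6 0.3 -1" --pt "-0.033 0 0.013 0 -6 0.3 -0.3" --pt "-0.033 0 0.013 0 -6 0.3 0.3"

```text
clock: 10.8
position: [711.8, 50.0, 234.3]
ee_rot: [-0.681, 0.703, 0.191, 0.076]
contact_force: [-0.6, -0.4, -0.2]
gripper_width: 46.4
grasp_force: 0.0
```

Call:
carry_out --pt "0 0 0 0 0 0 0.3" --pt "0 0 0 0 0 -25 0.3" --pt "0 0 0 0 0 -55 0.3" --pt "0 0 0 0 0 -90 0.3" --pt "0 0 0 0 0 -90 0.3"

```text
clock: 11.42
position: [727.0, 15.3, 320.8]
ee_rot: [-0.682, 0.703, 0.188, 0.078]
contact_force: [0.3, 0.4, -0.4]
gripper_width: 55.3
grasp_force: 0.0
```

```bash
python3 - <<'E'
from fk import *
st(); print(read_state()["joints"].round(2))
i=get_image("top");cv2.imwrite("pics/t1.png",cv2.resize(i["color"][90:260,190:350],None,fx=3.5,fy=3.5,interpolation=cv2.INTER_CUBIC))
E
```

```text
t 11.43 [727.   15.3 320.8] F [ 0.3  0.4 -0.4] w 55.3 g 0.0
[ 0.07  0.63  0.7  -0.4  -1.75 -0.15]
```

View pics/t1.png

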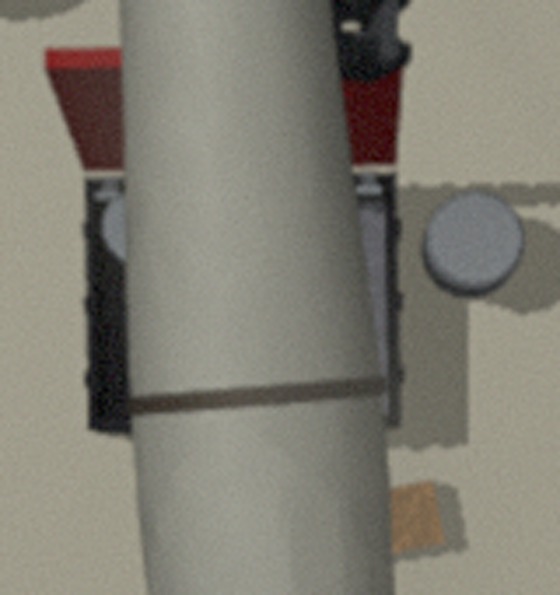

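The lid leans back, open, at (45–400, 50–165), and the arm hides most of the case. I'll move over the handle to free the view and take the wrist picture there too.

```bash
cat > q.py <<'E'
from fk import *
j=read_state()["joints"]
G=(np.array([637,-269,230.]),R.from_euler('z',-60.8,degrees=True).as_matrix()@np.diag([1.,-1,-1]))
U=(np.array([600,-60,330.]),G[1]); print(delta(*U),delta(*G))
track(j,[U,G])
E
python3 q.py
```

```text
(array([ 0.06 ,  0.414, -0.533]), array([ 74. , 126.5, -19.7])) (array([ 0.06 ,  0.414, -0.533]), array([302.5,  73.9, -11.5]))
[ 0.17  0.3   0.1  -0.   -1.36  0.34] miss 0.0 rot 39.0 pos 148.0
[-0.17  0.51  0.17  0.   -1.23  0.68] miss 0.0 rot 0.0 pos 235.0
```

Call:
carry_out --pt "0.01 0.08 -0.1 15 25 -4 0.3" --pt "0.02 0.16 -0.2 30 50 -8 0.3" --pt "0.03 0.25 -0.32 45 75 -12 0.3" --pt "0.045 0.33 -0.43 60 100 -16 0.3" --pt "0.06 0.414 -0.533 74 126 -20 0.3"

```text
clock: 12.1
position: [598.8, -59.8, 327.8]
ee_rot: [0.864, -0.504, -0.001, 0.002]
contact_force: [0.6, -0.5, 0.1]
gripper_width: 55.7
grasp_force: 0.0
```

```bash
python3 q.py
```

```text
(array([ 0.004, -0.001,  0.006]), array([ 0.7, -0.9, -2.2])) (array([ 0.004, -0.001,  0.006]), array([200.8,  69.5,  98.3]))
[ 0.17  0.3   0.1   0.   -1.36  0.34] miss 0.0 rot 0.0 pos 2.0
[-0.17  0.51  0.17  0.   -1.23  0.68] miss 0.0 rot 0.0 pos 235.0
```

Call:
carry_out --pt "0 0 0 45 15 20 0.3" --pt "0 0 0 95 32 45 0.3" --pt "0 0 0 145 50 70 0.3" --pt "0 0 0 201 69 98 0.3" --pt "0 0 0 201 69 98 0.3"

```text
clock: 12.72
position: [635.9, -271.4, 225.5]
ee_rot: [0.862, -0.507, -0.005, 0.002]
contact_force: [0.1, 0.6, -0.2]
gripper_width: 55.2
grasp_force: 0.0
```

```bash
python3 - <<'E'
from fk import *
st()
t=get_image("top");w=get_image("wrist");cv2.imwrite("pics/w_raw.png",w["color"]);cv2.imwrite("pics/t_raw.png",t["color"])
a=cv2.resize(t["color"][120:225,205:315],None,fx=4,fy=4,interpolation=cv2.INTER_CUBIC) #440x420
b=cv2.resize(w["color"],(360,270))
o=np.zeros((420,800,3),np.uint8);o[:,:440]=a;o[:270,440:]=b
for k,v in(("s",(np.clip(a.astype(float)*1.0,0,255))),): pass
cv2.imwrite("pics/v10.png",o)
E
```

```text
t 12.72 [ 635.9 -271.4  225.5] F [ 0.1  0.6 -0.2] w 55.2 g 0.0
```

View pics/v10.png

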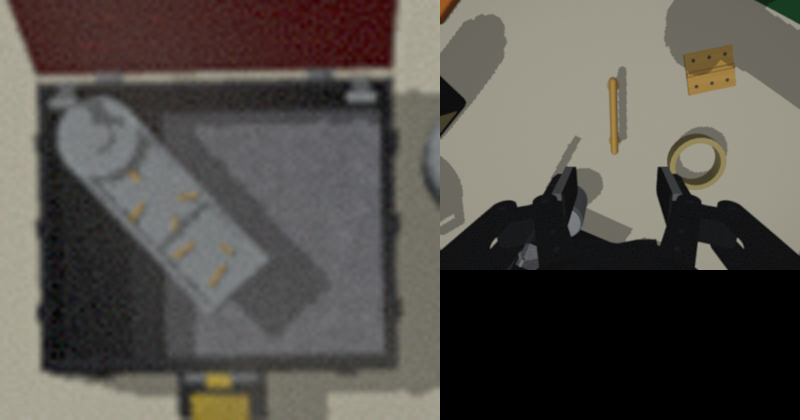

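The left view shows the tray diagonal across the well. Its pin is at (100,140) and its end corners at (267,260) and (210,313), so it is swung about 0.76 rad. The right view (wrist) shows the handle from (613,80) to (615,152), clear of its neighbours.

```bash
cat > q.py <<'E'
from fk import *
w=get_image("wrist");t=get_image("top")
a=at(w,(269,124.5),28);b=at(w,(272,236.5),28);print("handle",a,b,(a+b)/2,np.linalg.norm(a-b),np.degrees(np.arctan2(*(a-b)[1::-1])))
# centroid of brass pixels in the wrist view
c=w["color"];h=cv2.cvtColor(c,cv2.COLOR_BGR2HSV);m=cv2.inRange(h,(8,110,90),(28,255,255));m[:110]=0;m[250:]=0;m[:,:240]=0;m[:,300:]=0
ys,xs=np.nonzero(m);rc=cv2.minAreaRect(np.c_[xs,ys].astype(np.float32));print(rc,at(w,rc[0],28))
f=lambda u,v:(RC.inv().apply(at(t,(205+(u+.5)/4-.5,120+(v+.5)/4-.5),67)-C)).round(0)
print("tray end",f(267,260),f(210,313),"pin",f(100,140))
s=read_state();r=R.from_quat(s["ee_rot"])
j=s["joints"]
def tp(th,off,z=66): return case(np.array([53,70,0])+R.from_euler('z',th).apply([-105,-24-off,0])+[0,0,z])
E
cat > q4.py <<'E'
from q import *
M=R.from_euler('z',-60.8,degrees=True).as_matrix()@np.diag([1.,-1,-1])
for th,o,z in((.76,38,200),(.76,38,66),(.76,14,66),(.5,14,66),(.25,14,66),(0,14,66),(-.05,14,66)):
    p=tp(th,o,z);print(th,o,p.round(0),delta(p,M))
    j=track(j,[(p,M)],4)
E
python3 q4.py
```

```text
handle [ 668.37465359 -315.91000033   28.        ] [ 611.33267958 -219.02611985   28.        ] [ 639.85366658 -267.46806009   28.        ] 112.42896910963513 -59.511852642399425
((271.06396484375, 179.49925231933594), (117.06185150146484, 17.045358657836914), 89.33380126953125) [ 641.17827707 -270.86802898   28.        ]
tray end [-22. -29.  67.] [-52.   5.  67.] pin [51. 69. 67.]
0.76 38 [612.  23. 200.] (array([0.002, 0.   , 0.003]), array([-266.8, -119.9,   31.8]))
[ 0.3   0.4  -0.09 -0.   -1.08  0.21] miss 0.0 rot 0.0 pos 294.0
0.76 38 [612.  23.  66.] (array([0.002, 0.   , 0.003]), array([-266.8, -120.1,  165.8]))
[ 0.3   0.54 -0.24 -0.   -0.79  0.21] miss 0.0 rot 0.0 pos 134.0
0.76 14 [595.  41.  66.] (array([0.002, 0.   , 0.003]), array([-290. , -114. ,  165.8]))
[ 0.34  0.52 -0.28 -0.   -0.77  0.17] miss 0.0 rot 0.0 pos 24.0
0.5 14 [571.  57.  66.] (array([0.002, 0.   , 0.003]), array([-315.8, -100.8,  165.8]))
[ 0.38  0.49 -0.34 -0.   -0.74  0.13] miss 0.0 rot 0.0 pos 29.0
0.25 14 [552.  77.  66.] (array([0.002, 0.   , 0.003]), array([-342.9,  -94.7,  165.8]))
[ 0.43  0.47 -0.38 -0.   -0.73  0.08] miss 0.0 rot 0.0 pos 28.0
0 14 [539. 102.  66.] (array([0.002, 0.   , 0.003]), array([-370.8,  -95.5,  165.8]))
[ 0.48  0.45 -0.4  -0.   -0.72  0.03] miss 0.0 rot 0.0 pos 28.0
-0.05 14 [538. 107.  66.] (array([0.002, 0.   , 0.003]), array([-376.2,  -96.5,  165.8]))
[ 0.49  0.45 -0.4  -0.   -0.71  0.02] miss 0.0 rot 0.0 pos 6.0
```

Call:
carry_out --pt "0 0 0 -53 -24 0 -1" --pt "0 0 0 -107 -48 0 -1" --pt "0 0 0 -160 -72 0 -1" --pt "0 0 0 -214 -96 10 -1" --pt "0 0 0 -267 -120 30 -1"

```text
clock: 13.55
position: [612.2, 26.3, 203.9]
ee_rot: [0.864, -0.504, 0.001, -0.001]
contact_force: [0.9, -0.6, -0.6]
gripper_width: 0.2
grasp_force: 0.0
```

Call:
carry_out --pt "0 0 0 0 0 0 -1" --pt "0 0 0 0 0 45 -1" --pt "0 0 0 0 0 90 -1" --pt "0 0 0 0 0 134 -1" --pt "0 0 0 0 0 134 -1"

```text
clock: 14.18
position: [609.8, 22.2, 65.4]
ee_rot: [0.863, -0.505, -0.003, 0.003]
contact_force: [1.0, -0.4, 0.1]
gripper_width: 0.2
grasp_force: 0.0
```

```bash
sed -i '/^w=get/,/^print("tray/d' q.py; cat q.py | head -5; st=1; python3 q4.py | grep -v miss; python3 -c "
from h import *; st()"
```

```text
from fk import *
s=read_state();r=R.from_quat(s["ee_rot"])
j=s["joints"]
def tp(th,off,z=66): return case(np.array([53,70,0])+R.from_euler('z',th).apply([-105,-24-off,0])+[0,0,z])
0.76 38 [612.  23. 200.] (array([0.008, 0.002, 0.002]), array([  -0.3,   -1.3, -134.7]))
0.76 38 [612.  23.  66.] (array([0.008, 0.002, 0.002]), array([-0. , -2.4, -0.7]))
0.76 14 [595.  41.  66.] (array([0.008, 0.002, 0.002]), array([-23.2,   3.7,  -0.6]))
0.5 14 [571.  57.  66.] (array([0.008, 0.002, 0.002]), array([-49. ,  17. ,  -0.4]))
0.25 14 [552.  77.  66.] (array([0.008, 0.002, 0.002]), array([-76.1,  23.1,  -0.3]))
0 14 [539. 102.  66.] (array([0.008, 0.002, 0.002]), array([-104. ,   22.3,   -0.3]))
-0.05 14 [538. 107.  66.] (array([0.008, 0.002, 0.002]), array([-109.5,   21.3,   -0.3]))
t 14.18 [609.8  22.2  65.4] F [ 1.  -0.4  0.1] w 0.2 g 0.0
```

Call:
carry_out --pt "0 0 0 -23 4 0 -1" --pt "0 0 0 -49 17 0 -1" --pt "0 0 0 -76 23 0 -1" --pt "0 0 0 -97 23 0 -1" --pt "0 0 0 -104 22 0 -1"

```text
clock: 14.8
position: [542.4, 104.1, 70.5]
ee_rot: [0.864, -0.504, 0.001, -0.001]
contact_force: [4.1, -9.5, 2.5]
gripper_width: -0.2
grasp_force: 5.3
```

Call:
carry_out --pt "0 0 0 -1 0 0 -1" --pt "0 0 0 -3 0 0 -1" --pt "0 0 0 -3 0 0 -1"

```text
clock: 15.18
position: [542.4, 104.0, 70.1]
ee_rot: [0.863, -0.505, 0.001, 0.0]
contact_force: [2.3, -6.8, 4.6]
gripper_width: -0.1
grasp_force: 3.9
```

```bash
python3 q4.py | grep -v miss; python3 -c "
from h import *; st()"
```

```text
0.76 38 [612.  23. 200.] (array([-0.001, -0.002,  0.002]), array([ 104.6,  -21.3, -129.7]))
0.76 38 [612.  23.  66.] (array([-0.001, -0.002,  0.002]), array([104.2, -21.2,   4.3]))
0.76 14 [595.  41.  66.] (array([-0.001, -0.002,  0.002]), array([ 81. , -15. ,   4.3]))
0.5 14 [571.  57.  66.] (array([-0.001, -0.002,  0.002]), array([55.3, -1.7,  4.2]))
0.25 14 [552.  77.  66.] (array([-0.001, -0.002,  0.002]), array([28.1,  4.4,  4.1]))
0 14 [539. 102.  66.] (array([-0.001, -0.002,  0.002]), array([0.3, 3.6, 4.1]))
-0.05 14 [538. 107.  66.] (array([-0.001, -0.002,  0.002]), array([-5.2,  2.6,  4. ]))
t 15.18 [542.4 104.   70.1] F [ 2.3 -6.8  4.6] w -0.1 g 3.9
```

The push force shows the tray against its stop. Retreat off it, go up, then over to the handle.

Call:
carry_out --pt "0 0 0 15 -2 0 -1" --pt "0 0 0 20 -3 -45 -1" --pt "0 0 0 40 -5 -100 -1" --pt "0 0 0 90 -10 -140 0" --pt "0 0 0 140 -15 -140 0.3"

```text
clock: 15.8
position: [625.4, -10.3, 212.9]
ee_rot: [0.863, -0.505, 0.003, -0.003]
contact_force: [0.8, 0.4, -0.5]
gripper_width: 35.8
grasp_force: 0.0
```

```bash
cat > q5.py <<'E'
from fk import *
G=(np.array([640.5,-269.5,120.]),R.from_euler('z',-60.3,degrees=True).as_matrix()@np.diag([1.,-1,-1]))
print(delta(*G)); st()
E
python3 q5.py
```

```text
(array([-0.008, -0.003, -0.006]), array([233. , 114.6,  92.6]))
t 15.8 [625.4 -10.3 212.9] F [ 0.8  0.4 -0.5] w 35.8 g 0.0
```

Call:
carry_out --pt "0 0 0 58 28 0 0.3" --pt "0 0 0 116 57 0 0.3" --pt "0 0 0 175 86 10 0.3" --pt "0 0 0 233 114 30 0.3" --pt "0 0 0 233 114 60 0.3"

```text
clock: 16.42
position: [637.2, -273.4, 148.3]
ee_rot: [0.862, -0.508, 0.001, 0.0]
contact_force: [-0.0, 0.9, -0.4]
gripper_width: 55.3
grasp_force: 0.0
```

```bash
cat > q6.py <<'E'
from fk import *
w=get_image("wrist");c=w["color"];h=cv2.cvtColor(c,cv2.COLOR_BGR2HSV);m=cv2.inRange(h,(8,110,70),(28,255,255));n,l,stt,ce=cv2.connectedComponentsWithStats(m)
u=px(w,[[640.5,-269.5,28]])[0];k=min((q for q in range(1,n) if stt[q,4]>300),key=lambda q:np.hypot(*(ce[q]-u)))
ys,xs=np.nonzero(l==k);rc=cv2.minAreaRect(np.c_[xs,ys].astype(np.float32));bp=cv2.boxPoints(rc)
P=np.array([at(w,b,28) for b in bp]);print(rc,P.mean(0).round(1),"edges",[(np.linalg.norm(P[q]-P[q-1]).round(0),np.degrees(np.arctan2(*(P[q]-P[q-1])[1::-1])).round(1)) for q in range(4)])
# tray: brass/grey check in the top view
t=get_image("top");H=t["color"]
for th in(0,.1,.2,.76):
    pts=[case(np.array([53,70,67])+R.from_euler('z',th).apply([-a,b,0])) for a in(30,50,70,90,110,118) for b in(-20,-10,0,10,20)]
    q=px(t,pts).round().astype(int);print(th,"mean grey on tray",np.mean([H[v,u] for u,v in q]).round(0),np.sort([H[v,u].mean() for u,v in q])[:6].round(0))
E
python3 q6.py; python3 q5.py
```

```text
((270.13043212890625, 205.9788818359375), (148.1236572265625, 22.089597702026367), 88.9291763305664) [ 639.1 -269.5   28. ] edges [(np.float64(117.0), np.float64(-60.8)), (np.float64(16.0), np.float64(-150.0)), (np.float64(117.0), np.float64(120.3)), (np.float64(18.0), np.float64(30.2))]
0 mean grey on tray 120.0 [ 86.  87.  89.  90.  95. 110.]
0.1 mean grey on tray 109.0 [40. 40. 44. 48. 69. 87.]
0.2 mean grey on tray 102.0 [42. 44. 48. 51. 52. 53.]
0.76 mean grey on tray 88.0 [46. 50. 51. 53. 57. 72.]
(array([ 0.008,  0.007, -0.012]), array([ 2.7, -6.5, 22.7]))
t 16.52 [ 633.8 -270.3  142.8] F [-0.9  0.8 -0.6] w 55.4 g 0.0
```

```bash
sed -i 's/640.5,-269.5,120/639.6,-269.5,25/' q5.py; python3 q5.py
```

```text
(array([ 0.008,  0.007, -0.012]), array([  2.9,  -6.4, 117.7]))
t 16.52 [ 633.8 -270.3  142.8] F [-0.9  0.8 -0.6] w 55.4 g 0.0
```

Call:
carry_out --pt "0 0 0 3 -6 40 0.3" --pt "0 0 0 3 -6 80 0.3" --pt "0 0 0 3 -6 105 0.3" --pt "0 0 0 3 -6 117 0.3" --pt "0 0 0 3 -6 117 0.3"

```text
clock: 17.15
position: [643.6, -267.9, 31.0]
ee_rot: [0.863, -0.505, -0.001, 0.001]
contact_force: [-0.2, 0.2, 0.7]
gripper_width: 55.5
grasp_force: 0.0
```

```bash
python3 q5.py
```

```text
(array([ 0.002,  0.   , -0.006]), array([-0.6,  4.2,  6.1]))
t 17.15 [ 643.6 -267.9   31. ] F [-0.2  0.2  0.7] w 55.5 g 0.0
```

Call:
carry_out --pt "0 0 0 0 2 4 0.3" --pt "0 0 0 0 2 4 -0.4" --pt "0 0 0 0 2 4 -1" --pt "0 0 0 0 2 4 -1" --pt "0 0 0 0 2 4 -1"

```text
clock: 17.77
position: [641.5, -269.6, 27.3]
ee_rot: [0.863, -0.505, -0.0, 0.001]
contact_force: [-1.6, -0.3, 3.1]
gripper_width: 9.9
grasp_force: 58.4
```

Call:
carry_out --pt "0 0 0 0 0 0 -1" --pt "0 0 0 0 0 -30 -1" --pt "0 0 0 0 0 -70 -1" --pt "0 0 0 0 0 -115 -1" --pt "0 0 0 0 0 -160 -1"

```text
clock: 18.4
position: [641.2, -268.9, 186.5]
ee_rot: [0.863, -0.506, -0.002, 0.001]
contact_force: [-0.3, 0.0, -2.6]
gripper_width: 10.0
grasp_force: 58.6
```

```bash
cat > q7.py <<'E'
from fk import *
import sys
z=float(sys.argv[1]);p=case(np.array([0,-31,z])); M=tool([0,0,-1],(1,0,0)); print(p,delta(p,M)); st(); s=read_state()
print("fk",fk(K,s["joints"],S4,S6)[0].round(1)); track(s["joints"],[(p,M)])
w=get_image("wrist");c=w["color"];m=cv2.inRange(cv2.cvtColor(c,cv2.COLOR_BGR2HSV),(8,110,70),(28,255,255));n,l,a,ce=cv2.connectedComponentsWithStats(m)
print([(a[q].tolist(),ce[q].round(0).tolist()) for q in range(1,n) if a[q,4]>300])
E
python3 q7.py 220
```

```text
[592.12462531  39.50169975 220.        ] (array([ 0.002,  0.004, -1.071]), array([-293.1, -107.8,  -33.2]))
t 18.4 [ 641.2 -268.9  186.5] F [-0.3  0.  -2.6] w 10.0 g 58.6
fk [ 641.8 -269.1  187. ]
[ 0.34  0.35 -0.11  0.   -1.11  1.24] miss 0.0 rot 61.0 pos 314.0
[([400, 68, 90, 88, 5850], [445.0, 112.0]), ([256, 151, 42, 227, 6217], [275.0, 258.0])]
```

```bash
sed -i 's/(1,0,0))/(-1,0,0))/' q7.py; python3 q7.py 190|head -4
```

```text
[592.12462531  39.50169975 190.        ] (array([-0.012, -0.   ,  2.072]), array([-295.8, -106.3,    2.9]))
t 18.45 [ 644.4 -270.4  194.9] F [ 2.4 -1.1  4.7] w 9.5 g 58.7
fk [ 644.9 -270.6  195.4]
[ 0.34  0.38 -0.15 -0.   -1.04 -1.9 ] miss 0.0 rot 119.0 pos 315.0
```

Call:
carry_out --pt "0 0 0.18 -25 -9 0 -1" --pt "0 0 0.36 -50 -18 0 -1" --pt "0 0 0.54 -75 -27 0 -1" --pt "0 0 0.72 -100 -36 0 -1" --pt "0 0 0.9 -130 -47 0 -1"

```text
clock: 19.12
position: [618.2, -132.0, 184.7]
ee_rot: [-0.554, 0.832, 0.001, -0.002]
contact_force: [-0.2, 0.7, -1.5]
gripper_width: 9.4
grasp_force: 58.7
```

```bash
python3 q7.py 190|head -4
```

```text
[592.12462531  39.50169975 190.        ] (array([ 0.003, -0.004,  1.164]), array([-148.1,   90.3,   -5.2]))
t 19.12 [ 618.2 -132.   184.7] F [-0.2  0.7 -1.5] w 9.4 g 58.7
fk [ 618.7 -132.   185.2]
[ 0.34  0.38 -0.15 -0.   -1.04 -1.9 ] miss 0.0 rot 67.0 pos 174.0
```

Call:
carry_out --pt "0 0 0.18 -25 15 -3 -1" --pt "0 0 0.36 -50 30 -5 -1" --pt "0 0 0.54 -75 46 -5 -1" --pt "0 0 0.72 -105 64 -5 -1" --pt "0 0 0.9 -135 82 -5 -1"

```text
clock: 19.8
position: [593.6, 24.1, 190.0]
ee_rot: [-0.138, 0.99, 0.0, -0.002]
contact_force: [0.2, -0.5, -1.9]
gripper_width: 9.8
grasp_force: 58.7
```

```bash
python3 q7.py 120|head -4
```

```text
[592.12462531  39.50169975 120.        ] (array([ 0.   , -0.004,  0.265]), array([-3.1, 15.2, 70. ]))
t 19.8 [593.6  24.1 190. ] F [ 0.2 -0.5 -1.9] w 9.8 g 58.7
fk [593.9  24.1 190.5]
[ 0.34  0.45 -0.24 -0.   -0.89 -1.9 ] miss 0.0 rot 15.0 pos 72.0
```

Call:
carry_out --pt "0 0 0.13 -2 8 10 -1" --pt "0 0 0.265 -3 15 30 -1" --pt "0 0 0.265 -3 15 60 -1" --pt "0 0 0.265 -3 15 70 -1" --pt "0 0 0.265 -3 15 70 -1"

```text
clock: 20.48
position: [592.6, 38.0, 120.5]
ee_rot: [-0.009, 1.0, -0.001, -0.002]
contact_force: [-0.2, 0.3, -1.6]
gripper_width: 9.6
grasp_force: 58.8
```

```bash
python3 q7.py 37|head -4
```

```text
[592.12462531  39.50169975  37.        ] (array([-0.001, -0.004,  0.007]), array([ 0.1,  1.6, 83.5]))
t 20.48 [592.6  38.  120.5] F [-0.2  0.3 -1.6] w 9.6 g 58.8
fk [593.2  38.1 120.7]
[ 0.34  0.55 -0.31 -0.   -0.71 -1.9 ] miss 0.0 rot 0.0 pos 84.0
```

Call:
carry_out --pt "0 0 0 0 1 30 -1" --pt "0 0 0 0 1 60 -1" --pt "0 0 0 0 1 73 -1" --pt "0 0 0 0 1 79 -1" --pt "0 0 0 0 1 82 -1"

```text
clock: 21.15
position: [593.7, 39.4, 40.3]
ee_rot: [-0.009, 1.0, -0.0, -0.0]
contact_force: [-0.1, 0.0, -1.3]
gripper_width: 9.8
grasp_force: 58.8
```

Call:
carry_out --pt "0 0 0 0 0 1 -1" --pt "0 0 0 0 0 1 -1"

```text
clock: 21.4
position: [593.2, 39.4, 39.1]
ee_rot: [-0.008, 1.0, -0.0, -0.0]
contact_force: [0.8, -0.4, -1.2]
gripper_width: 9.9
grasp_force: 58.8
```

Call:
carry_out --pt "0 0 0 0 0 1 -1" --pt "0 0 0 0 0 2 -1" --pt "0 0 0 0 0 2 -1"

```text
clock: 21.78
position: [593.0, 39.4, 37.3]
ee_rot: [-0.009, 1.0, -0.0, -0.001]
contact_force: [-2.2, 1.1, 4.7]
gripper_width: 10.2
grasp_force: 59.4
```

Contact with the floor at +4.7 N. Release slowly and rise.

Call:
carry_out --pt "0 0 0 0 0 0 -1" --pt "0 0 0 0 0 0 -0.6" --pt "0 0 0 0 0 0 -0.3" --pt "0 0 0 0 0 0 -0.1" --pt "0 0 0 0 0 0 -0.1"

```text
clock: 22.4
position: [592.8, 39.2, 36.3]
ee_rot: [-0.008, 1.0, -0.0, -0.001]
contact_force: [-0.5, -0.2, -0.3]
gripper_width: 38.3
grasp_force: 0.0
```

Call:
carry_out --pt "0 0 0 0 0 -15 -0.1" --pt "0 0 0 0 0 -45 -0.1" --pt "0 0 0 0 0 -90 -0.1" --pt "0 0 0 0 0 -145 -0.1" --pt "0 0 0 60 0 -200 -0.1"

```text
clock: 23.02
position: [549.2, 38.9, 227.1]
ee_rot: [-0.008, 1.0, -0.0, 0.002]
contact_force: [-0.3, 0.2, 0.5]
gripper_width: 38.5
grasp_force: 0.0
```

```bash
python3 - <<'E'
from fk import *
st()
w=get_image("wrist");c=w["color"];m=cv2.inRange(cv2.cvtColor(c,cv2.COLOR_BGR2HSV),(8,110,60),(28,255,255));n,l,a,ce=cv2.connectedComponentsWithStats(m)
for q in range(1,n):
    if a[q,4]>120: print(a[q].tolist(),ce[q].round(0),"case pos if bar z38",RC.inv().apply(at(w,ce[q],38)-C).round(0))
# lid: red share in the scene view where the lid at 1.75 should be
i=get_image("scene")
for th in(1.4,1.6,1.75):
    cc,s=np.cos(th),np.sin(th);lx=np.array([cc,0,-s]);P=[case(np.array([88,y,73])-176*lx+6*np.array([s,0,cc])) for y in(103,60)]
    uv=px(i,P).round().astype(int);print(th,uv.tolist(),[i["color"][v-2:v+3,u-2:u+3].mean((0,1)).round(0).tolist() for u,v in uv])
E
```

```text
t 23.02 [549.2  38.9 227.1] F [-0.3  0.2  0.5] w 38.5 g 0.0
[160, 36, 83, 57, 3467] [202.  64.] case pos if bar z38 [-150.  -96.   38.]
[291, 99, 43, 43, 1374] [313. 117.] case pos if bar z38 [-106.    2.   38.]
[267, 169, 18, 117, 1378] [276. 225.] case pos if bar z38 [ -3. -30.  38.]
1.4 [[260, 243], [249, 228]] [[94.0, 87.0, 86.0], [94.0, 88.0, 86.0]]
1.6 [[245, 251], [233, 236]] [[72.0, 90.0, 101.0], [93.0, 87.0, 86.0]]
1.75 [[233, 259], [222, 243]] [[20.0, 17.0, 103.0], [23.0, 20.0, 116.0]]
```

Call:
carry_out --pt "0 0 0 0 0 0 -0.1" --pt "0 0 0 0 0 0 -0.1" --pt "0 0 0 0 0 0 -0.1"

```text
clock: 23.5
position: [547.2, 38.5, 222.4]
ee_rot: [-0.008, 1.0, -0.001, -0.002]
contact_force: [0.1, -0.1, -0.2]
gripper_width: 38.4
grasp_force: 0.0
```

```bash
python3 -c "
from bench import *
print(job_done())"
```

```text
the job is handed in; nothing more can be done
None
```

I handed the job in at 23.5 s (limit 72 s), with no verdict returned; my last checks showed the lid open on its stop, the tray home, and the handle released on the well floor at about x -3, y -30 mm in the case frame.

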